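# Turn a lidded nozzle tin over in its drying rack and switch on the fan

### The job

Freshly washed piping nozzles are drying in the steel tin on the slanted rack. Turn the tin upside down, holding its loose lid shut all the while so that nothing falls out, and set it back in the same rack, lying snugly on its lid. Then lift the guard of the switch box, flip the fan switch on (towards the guard's hinge) and lower the guard until it is fully closed again; leave the other kitchen things where they are.

Things in the scene. Friction and masses are not known exactly. Their poses are not given: they have to be found in the camera images.
- rack: Fixed steel drying rack, 130 (x) x 126 (y) x 112 mm tall. Origin: underside, on the work surface; x is its downhill direction (roughly to the robot's left), z up. Two rails, 10 mm wide, at y = -58 and +58 mm carry the tin on a 45 degree slope descending to +x; a lip across the low end stops it. Between the rails and beneath the slope it is open: a finger fits under the tin from the uphill end.
- rack_corner (a point): Inner corner where the rack's slope meets its lip, mid-width: x = +12, z = +60 mm in the rack's frame. The lip stands 18 mm high, square to the slope; the rails end 74 mm up the slope from here. Turned over and resting on its lid against the lip, the tin's centre is 40 mm up the slope and 23 mm out of it from here: x = 0, z = 104.5 mm in the rack's frame.
- tin_center (a point): Centre of the loose closed steel tin: 70 (x) x 140 (y) x 46 mm (z) with lid; 0.5 to 0.7 kg with two nozzles loose inside. z runs from base to lid: base 23 mm to -z, lid's outer face 23 mm to +z. At the start it lies in the rack on its base: z leans 45 degrees to the rack's +x, x points straight down the slope; centre x = 3.5, y = 0, z = 101 mm in the rack's frame.
- lid_center (a point): Centre of the loose lid's 4 mm plate, 80 x 150 mm, with a 3 mm thick rim reaching 12 mm down round the tin with 2 mm of play; four dark drain slots in its outer face, the middle plain. Axes as the tin's. Shut, it is 21 mm to the tin's +z from tin_center. Nothing latches it: only a pinch across lid and base (46 mm) holds it on while turning.
- switchbox: Fixed grey switch box, 100 (x) x 90 (y) x 45 mm tall, origin at the centre of its underside on the work surface, x pointing roughly away from the robot, z up. On it stand the fan's toggle and, over the toggle, a hinged guard hood (92 x 78 x 48 mm) with a clear top.
- guard (a joint): Angle of the guard hood: 0 closed, growing as its front (-x side) swings up and over towards +x, 1.57 upright, 1.85 fully open. The hinge is stiff (about 1 N at the knob) and it stays where it is left.
- guard_hinge (a point): Fixed point on the guard's hinge line, at the box's far edge: x = +45, z = 47 mm in the switch box's frame; the hinge line runs along the box's y.
- guard_knob (a point): Centre of the guard's knob, a round bar of 16 mm diameter and 24 mm long lying along the box's y, on a stem on the guard's top near its front; it moves with the guard. With the guard closed it is 75 mm before (-x) and 74 mm above the hinge line, 26 mm above the hood's top face. The bar can turn between two fingers that pinch its ends.
- toggle (a joint): Angle of the fan's toggle: 0 off (leaning 0.5 rad to the box's -x, towards the robot), 1.0 on (leaning 0.5 rad to +x, towards the guard's hinge). It stays where it is left; about 1 N moves it.
- toggle_tip (a point): Centre of the toggle's paddle, 9 (x) x 22 (y) x 18 mm (along the stem), 34 mm from the toggle's pivot; moves with it. The pivot is at x = -12, z = 47 mm in the switch box's frame. Reachable from above with the guard up.
- bottle: Bystander: loose amber squeeze bottle, 60 mm diameter, 190 mm tall; origin at its underside.
- pan: Bystander: loose small aluminium pan, 100 x 160 x 60 mm; origin at its underside.
- cup: Bystander: loose steel cup, 72 mm diameter, 90 mm tall; origin at its underside.
- spatula: Bystander: loose spatula lying on the work surface.
Mind the look-alikes: they are no part of the job. Leave any purple or red look-alike of the part that bears lid_center alone.

How it is judged (in metres and radians):
On the way, in this order (a step that is already met when the one before it is completed fails the run):
1. the tin lies upside down in the rack, lid shut, released (x of tin_center in the frame of rack between -0.015 and 0.015 m and y of tin_center in the frame of rack between -0.02 and 0.02 m and z of tin_center in the frame of rack between 0.09 and 0.119 m and angle between tin_center's own z axis and vertical between 2.1 and 2.6 rad and z of lid_center in the frame of tin_center between 0.016 and 0.026 m and x of lid_center in the frame of tin_center between -0.008 and 0.008 m and y of lid_center in the frame of tin_center between -0.008 and 0.008 m and contact force between the fingers and tin below 0.05 N and contact force between the fingers and lid below 0.05 N), for 0.3 s.
2. the guard is lifted (value of joint guard above 1 rad), for 0.1 s.
3. the toggle is on (value of joint toggle above 0.85 rad), for 0.1 s.
At the end, for the whole second after the job is handed in: Tin at rest upside down in the rack (z axis 2.1 to 2.6 rad from upright), its centre at x -15 to 15, y -20 to 20, z 90 to 119 mm in the rack's frame; lid shut (lid_center 16 to 26 mm to the tin's +z, within 8 mm in x and y); toggle above 0.85 rad, guard below 0.08 rad (x of tin_center in the frame of rack between -0.015 and 0.015 m and y of tin_center in the frame of rack between -0.02 and 0.02 m and z of tin_center in the frame of rack between 0.09 and 0.119 m and angle between tin_center's own z axis and vertical between 2.1 and 2.6 rad and z of lid_center in the frame of tin_center between 0.016 and 0.026 m and x of lid_center in the frame of tin_center between -0.008 and 0.008 m and y of lid_center in the frame of tin_center between -0.008 and 0.008 m and value of joint guard below 0.08 rad and value of joint toggle above 0.85 rad and linear speed of each of tin, lid below 0.02 m/s); the robot touches nothing.
It fails at once if the lid comes open (lid_center more than 29 mm to the tin's +z, or more than 10 mm sideways) (z of lid_center in the frame of tin_center above 0.029 m or x of lid_center in the frame of tin_center above 0.01 m or x of lid_center in the frame of tin_center below -0.01 m or y of lid_center in the frame of tin_center above 0.01 m or y of lid_center in the frame of tin_center below -0.01 m).
It fails at once if a bystander is moved more than 30 mm (distance of any of bottle, pan, cup, spatula from where it was at the start of the episode above 0.03 m).
It also fails if it takes over 72 s, if anything falls off the work surface, if the arm or the gripper's body presses on something with over 40 N, if the wrist force passes 120 N, or if a joint passes its speed limit or range.

### The arm

A 6-joint arm with a two-finger parallel gripper is mounted at the origin on the work surface. World frame = base frame: x ahead of the robot, y to its left, z up, the work surface at z = 0. Lengths are in mm, angles in rad, forces in N, time in s.
With the tool pointing down it reaches from about 325 to 775 mm from the base axis. Payload 5.5 kg.
Tool frame: the origin (TCP) lies midway between the tips of the shut fingers; the grasp point (between the pads) lies 19 mm behind it (arm.pinch_z is the z of the grasp point in the tool frame, in mm); z points along the fingers, y is the line along which they close (so a half turn about z gives the same grasp; the last joint's range is limited). The gripper opens to 85 mm and grips with 20 to 120 N. Pads are 22 mm wide; open, the fingers measure 114 mm over their backs; the gripper's body (76 mm by 85 mm) begins 54 mm behind the grasp point. The pads swing forward as they close: fully open they stand 13 mm farther back than shut.
Start: joints at [1.12, 0.091, 1.231, -0, 1.82, -0.057], TCP at [230.226, 554.087, 205.575] pointing down, gripper open.
Joint ranges: [-2.87, 2.87], [-0.86, 2.18], [0.17, 2.46], [-1.51, 4.65], [0.06, 2.69], [-2.65, 2.65]. Speed limits (rad/s): [2.57, 2.57, 3.01, 3.14, 3.14, 3.14].

### API

Orientations are given as a unit quaternion [x, y, z, w].
In Python, from bench import arm, vision, workorder gives the robot as it stands.
- The arm moves only by the shell command python3 -m handwheel 'ROWS'. ROWS is JSON, a list that holds one entry, the list of rows, each a list of 7 numbers: the shift along the tool's x, y, z in units of 0.1 m (1.0 is 0.1 m), then the turn, a rotation vector about the tool's x, y, z in units of 45 degrees (1.0 is 45 degrees), then the closure in counts, from 0 (fully open) to 255 (shut). A call has 1 to 20 rows; each row shifts and turns the commanded pose from where the row before left it, along the tool's axes as they then stand; what a row does not reach is not made up. A row lasts 1/12 s, in which the tool goes at most 41.7 mm and 7.16 degrees, less where a joint would pass 70% of its speed; a pose out of reach is approached as far as the arm can. A call with a number of a shift or a turn outside -1 to 1 is refused whole. A call with a gripper value outside its range is refused whole. The fingers move at their own pace and stop on an object; the grip force is fixed at half the most. Time passes only in rows, so rows that do not move let the fingers close. It gives the time, the measured TCP pose, the force, the opening and the grip force at its end, in the units of the state.
- arm.get_obs(): the state, without advancing time (a new reading comes with each control period).
- vision.snapshot(name): name is "scene" or "top" or "wrist"; returns a dict with "color" (480x640x3 uint8, red, green, blue), "mtx" (3x3 intrinsics, pixels), "extrinsics" (4x4, takes a point from camera to world coordinates); the wrist camera has in their place "mount" (4x4, takes a point from camera to tool coordinates, whose origin is the TCP and whose axes are the flange's). Camera axes: x right, y down, z forward; pixel columns grow to the right and rows downward; lengths in mm; the calibration is good to about 2 mm. A picture is of the moment at which its call begins: read the wrist's pose just before it. There is no depth.
- workorder.sign_off(): hands the job in; it is judged then, once.
The state is a dict: "clock": time; "qpos": joint angles; "qd": joint speeds; "joint_efforts": joint torques, N m; "tool_pos": TCP position; "tool_rot": TCP orientation; "ft_force": force on the tool from outside, world axes, zero at the start; "wrist_torque": the same for the moment, N m; "finger_gap": finger opening in mm; "gripper_force": force on a finger pad.
Only numpy, scipy, OpenCV 4.12 (cv2) and the standard library are available. Lean on these libraries where they do the work, as an engineer would, in place of code of your own. Each camera call takes 0.05 s, during which the arm holds its last target. There are 200 camera calls.

## Working session

There is one attempt and no reset: what is moved stays moved. The work goes in short steps, Python scripts to look and compute and a shell command to move; the robot and the scene stay as the last step left them, time stands still between calls to the robot, and variables do not carry over. Pictures are saved under pics/ and viewed, at most 10 in all, crops included, and the job is handed in when it is done.

```bash
mkdir -p pics; ls
python3 - <<'E'
from bench import arm,vision,workorder
import cv2,numpy as np
np.set_printoptions(precision=3,suppress=True)
o=arm.get_obs();print(o, arm.pinch_z)
for n in("scene","top"):
    s=vision.snapshot(n);cv2.imwrite(f"pics/{n}0.png",s["color"][...,::-1]);print(n,s["mtx"],s["extrinsics"])
s=vision.snapshot("wrist");print(s["mtx"],s["mount"])
E
```

```text
pics
{'clock': 0.0, 'qpos': array([ 1.12 ,  0.092,  1.232, -0.   ,  1.82 , -0.057]), 'qd': array([ 0.   ,  0.002,  0.   ,  0.   ,  0.   , -0.001]), 'joint_efforts': array([ -0.001, -45.873, -41.802,  -0.   ,   0.011,  -0.   ]), 'tool_pos': array([230.078, 553.756, 204.453]), 'tool_rot': array([ 0.196,  0.981, -0.001, -0.   ]), 'ft_force': array([ 0.347, -0.185,  0.16 ]), 'wrist_torque': array([ 0.03 ,  0.01 , -0.035]), 'gripper_force': 0.0, 'finger_gap': 85.36108164579072} -18.700000000000003
scene [[526.799   0.    320.348]
 [  0.    526.799 240.079]
 [  0.      0.      1.   ]] [[   0.685    0.627   -0.371 1026.597]
 [   0.728   -0.581    0.364 -463.121]
 [   0.013   -0.52    -0.854 1228.559]
 [   0.       0.       0.       1.   ]]
top [[466.044   0.    313.775]
 [  0.    466.044 239.724]
 [  0.      0.      1.   ]] [[  -0.03    -0.995    0.093  439.801]
 [  -0.999    0.031    0.011  -12.996]
 [  -0.014   -0.092   -0.996 1317.226]
 [   0.       0.       0.       1.   ]]
[[339.005   0.    322.674]
 [  0.    339.005 235.739]
 [  0.      0.      1.   ]] [[   0.001   -0.965   -0.263   66.82 ]
 [   1.       0.001    0.001    0.39 ]
 [  -0.      -0.263    0.965 -168.516]
 [   0.       0.       0.       1.   ]]
```

View pics/scene0.png

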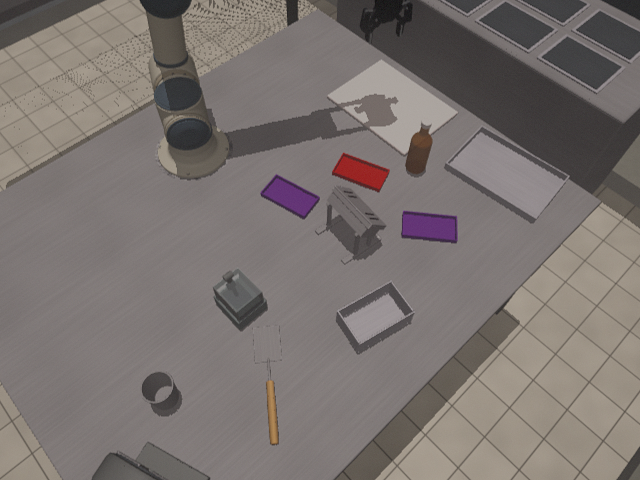

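View pics/top0.png

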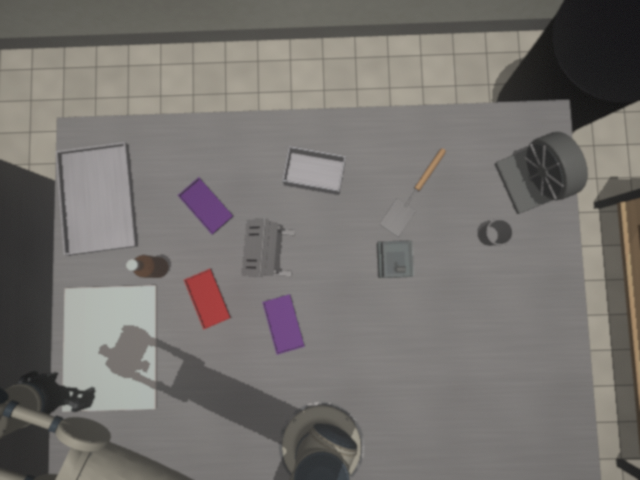

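The tin and its grey lid are on the rack, at scene (355,215) and top (262,248). The flat purple and red plates, at top (206,205), (208,298) and (284,324), are the look-alikes. The grey lid carrying dark slots on the rack fits the description. The switch box is at top (395,258), scene (239,297). I'll enlarge both to confirm.

Run:
```python
import cv2,numpy as np
t=cv2.imread("pics/top0.png");s=cv2.imread("pics/scene0.png")
f=lambda im,x,y,w,h:cv2.resize(im[y:y+h,x:x+w],(400,300),interpolation=cv2.INTER_CUBIC)
c=np.vstack([np.hstack([f(t,230,210,80,60+15),f(s,310,175,80+20,75)]),np.hstack([f(t,360,230,80,60),f(s,195,262,100,75)])])
cv2.imwrite("pics/crop1.png",c)
```

```text
(no output)
```

View pics/crop1.png

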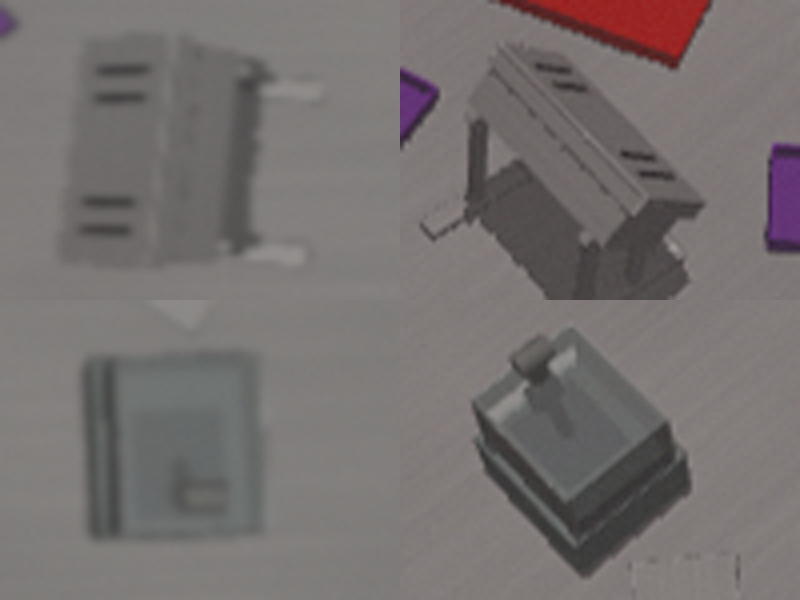

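The crop confirms it. Top-left and top-right panels show the grey tin with a slotted steel lid lying in the rack. The bottom panels show the switch box with its closed hood, and the knob at top (401,269) / scene (228,276). Next I triangulate.

```bash
cat > h.py <<'E'
import numpy as np,cv2
from scipy.spatial.transform import Rotation as R
from bench import arm,vision
np.set_printoptions(precision=2,suppress=True)
def ray(K,T,px):
    d=T[:3,:3]@np.linalg.inv(K)@[px[0],px[1],1]; return T[:3,3],d/np.linalg.norm(d)
def tri(r1,r2):
    (a,u),(b,v)=r1,r2; s,t=np.linalg.lstsq(np.c_[u,-v],b-a,rcond=None)[0]
    p,q=a+s*u,b+t*v; return (p+q)/2,np.linalg.norm(p-q)
def onz(r,z): return r[0]+r[1]*(z-r[0][2])/r[1][2]
def tool(o=None):
    o=o or arm.get_obs(); T=np.eye(4);T[:3,:3]=R.from_quat(o["tool_rot"]).as_matrix();T[:3,3]=o["tool_pos"];return T
def go(p,Rm,note=""):
    "remaining turn (units of 45 deg, tool axes), then shift (units of 0.1 m) in axes after the turn"
    T=tool();rv=R.from_matrix(T[:3,:3].T@Rm).as_rotvec()/(np.pi/4)
    print(note,"turn",rv,"rows",np.linalg.norm(rv)/.159,"shift after turn",Rm.T@(np.array(p)-T[:3,3])/100,"shift before",T[:3,:3].T@(np.array(p)-T[:3,3])/100)
def st():
    o=arm.get_obs();print("t",o["clock"],"q",o["qpos"],"p",o["tool_pos"],"F",o["ft_force"],"gap",o["finger_gap"],"gf",o["gripper_force"])
E
python3 - <<'E'
from h import *
S=vision.snapshot("scene");P=vision.snapshot("top")
f=lambda t,s:tri(ray(P["mtx"],P["extrinsics"],t),ray(S["mtx"],S["extrinsics"],s))
tp=[(254.4,227.5),(254,234.25),(251.6,260.5),(251,267.5)];sc=[(374.25,218.75),(369.75,214),(353,196.5),(348.25,192)]
pts=[]
for a,b in zip(tp,sc): r=f(a,b);pts.append(r[0]);print(r)
print("slot mean",np.mean(pts,0))
v=pts[0]+pts[1]-pts[2]-pts[3];print("yaw of rack -y dir",np.degrees(np.arctan2(v[1],v[0])))
print("knob",f((401,269),(228.25,275.75)))
for q in [(88,360),(262,352),(262,535),(92,538)]:print(onz(ray(P["mtx"],P["extrinsics"],(360+q[0]/5,230+(q[1]-300)/5)),95))
print([n for n in dir(arm) if n[0]!='_'])
E
```

```text
(array([589.08, 155.3 , 114.09]), np.float64(2.4144354437006554))
(array([571.46, 156.68, 115.08]), np.float64(2.81661674145304))
(array([503.47, 164.15, 115.21]), np.float64(2.99581816867291))
(array([485.13, 165.59, 115.45]), np.float64(2.014652108114304))
slot mean [537.28 160.43 114.96]
yaw of rack -y dir -5.900687753838314
knob (array([ 469.67, -218.74,  122.29]), np.float64(2.5700105388493064))
[ 542.18 -166.52   95.  ]
[ 543.59 -257.86   95.  ]
[ 447.88 -253.17   95.  ]
[ 448.95 -164.67   95.  ]
['PlanningError', 'get_obs', 'pinch_z']
```

```bash
cat >> h.py <<'E'
a=np.radians(84.1); rx=np.array([np.cos(a),np.sin(a),0]); Z=np.array([0,0,1.])
ORG=np.array([535.2,140.7,0]); TIN=ORG+3.5*rx+101*Z
D=(rx-Z)/2**.5; N=(rx+Z)/2**.5   # downslope, out of slope
def RT(s): y=s*N; return np.c_[np.cross(y,D),y,D]
RB=lambda q,s=1:R.from_euler('ZYZYZ',[q[0],q[1]+q[2],s*q[3],q[4],q[5]])
E
python3 - <<'E'
from h import *
T=tool();q=arm.get_obs()["qpos"];C=RB(q).inv()*R.from_matrix(T[:3,:3]);print(C.as_matrix())
for s in(1,-1):
  for q1,p in((-.05,1.2),(.1,1.4)):
    W=(R.from_euler('ZY',[q1,p]).inv()*R.from_matrix(RT(s))*C.inv())
    print(s,W.as_euler('ZYZ'))
  print(RT(s)); go(TIN-110*D,RT(s))
E
```

```text
Traceback (most recent call last):
  File "h.py", line 23, in <lambda>
    RB=lambda q,s=1:R.from_euler('ZYZYZ',[q[0],q[1]+q[2],s*q[3],q[4],q[5]])
                    ~~~~~~~~~~~~^^^^^^^^^^^^^^^^^^^^^^^^^^^^^^^^^^^^^^^^^^^
  File "scipy/spatial/transform/_rotation.pyx", line 1413, in scipy.spatial.transform._rotation.Rotation.from_euler
ValueError: Expected axis specification to be a non-empty string of upto 3 characters, got ZYZYZ
```

```bash
sed -i "s/^RB=.*/RB=lambda q,s=1:R.from_euler('ZY',[q[0],q[1]+q[2]])*R.from_euler('ZYZ',[s*q[3],q[4],q[5]])/" h.py
python3 - <<'E'
from h import *
T=tool();q=arm.get_obs()["qpos"];C=RB(q).inv()*R.from_matrix(T[:3,:3]);print(C.as_matrix())
for s in(1,-1):
  for q1,p in((-.05,1.2),(.1,1.4)):
    W=(R.from_euler('ZY',[q1,p]).inv()*R.from_matrix(RT(s))*C.inv())
    print(s,W.as_euler('ZYZ'))
  print(RT(s)); go(TIN-110*D,RT(s))
E
```

```text
[[ 0. -1.  0.]
 [ 1.  0.  0.]
 [-0.  0.  1.]]
1 [ 0.81  1.79 -1.27]
1 [ 0.77  1.55 -1.31]
[[-0.99  0.07  0.07]
 [ 0.1   0.7   0.7 ]
 [ 0.    0.71 -0.71]]
 turn [-0.99  0.15 -0.35] rows 6.692524774141853 shift after turn [-3.46 -3.4  -3.02] shift before [-4.62 -3.36  0.27]
-1 [0.81 1.79 1.87]
-1 [0.77 1.55 1.83]
[[ 0.99 -0.07  0.07]
 [-0.1  -0.7   0.7 ]
 [ 0.   -0.71 -0.71]]
 turn [0.2  1.4  3.37] rows 23.00637146426682 shift after turn [ 3.46  3.4  -3.02] shift before [-4.62 -3.36  0.27]
```

```bash
python3 -m handwheel '[[[0,0,-0.4,0,0,0,0],[0,0,-0.4,0,0,0,0],[0,0,-0.4,0,0,0,0],[0,0,-0.4,0,0,0,0],[-0.33,-0.24,0,0,0,0,0],[-0.33,-0.24,0,0,0,0,0],[-0.33,-0.24,0,0,0,0,0],[-0.33,-0.24,0,0,0,0,0],[-0.33,-0.24,0,0,0,0,0],[-0.33,-0.24,0,0,0,0,0],[-0.33,-0.24,0,0,0,0,0],[-0.33,-0.24,0,0,0,0,0],[-0.33,-0.24,0,0,0,0,0],[-0.33,-0.24,0,0,0,0,0],[-0.33,-0.24,0,0,0,0,0],[-0.33,-0.24,0,0,0,0,0],[-0.33,-0.24,0,0,0,0,0],[-0.33,-0.24,0,0,0,0,0]]]'
python3 -m handwheel '[[[0,0,0,-0.124,0.019,-0.044,0],[0,0,0,-0.124,0.019,-0.044,0],[0,0,0,-0.124,0.019,-0.044,0],[0,0,0,-0.124,0.019,-0.044,0],[0,0,0,-0.124,0.019,-0.044,0],[0,0,0,-0.124,0.019,-0.044,0],[0,0,0,-0.124,0.019,-0.044,0],[0,0,0,-0.124,0.019,-0.044,0],[0,0,0,0,0,0,0],[0,0,0,0,0,0,0]]]'
python3 - <<'E'
from h import *
st();go(TIN-110*D,RT(1))
E
```

```text
clock: 1.75
tool_pos: [528.5, 64.6, 365.7]
tool_rot: [0.196, 0.981, 0.0, 0.0]
ft_force: [0.3, 0.7, 0.5]
finger_gap: 85.4
gripper_force: 0.0
clock: 2.58
tool_pos: [528.1, 65.3, 363.9]
tool_rot: [0.049, 0.923, 0.382, 0.016]
ft_force: [-0.4, -0.3, 0.3]
finger_gap: 85.4
gripper_force: 0.0
t 2.5833 q [-0.43 -0.06  1.29  0.85  2.04 -1.54] p [528.11  65.33 363.85] F [-0.38 -0.27  0.29] gap 85.38478528632274 gf 0.0
 turn [-0.   -0.01 -0.01] rows 0.06869975709123158 shift after turn [ 0.01 -1.3   1.32] shift before [-0.01 -1.3   1.32]
```

```bash
python3 -m handwheel '[[[0,-0.26,0.26,0,0,0,0],[0,-0.26,0.26,0,0,0,0],[0,-0.26,0.26,0,0,0,0],[0,-0.26,0.26,0,0,0,0],[0,-0.26,0.26,0,0,0,0],[0,0,0,0,0,0,0],[0,0,0,0,0,0,0]]]'
python3 - <<'E'
from h import *
st();go(TIN+17*D,RT(1))
T=tool();s=vision.snapshot("wrist");cv2.imwrite("pics/w1.png",s["color"][...,::-1])
M=np.linalg.inv(T@s["mount"]);Rk=np.c_[rx,np.cross(Z,rx),Z]
P=lambda p:(s["mtx"]@(M[:3,:3]@p+M[:3,3]))
for v in [(-40,75,23),(-40,-75,23),(-40,75,7),(-40,-75,7),(-35,70,-23),(-35,-70,-23)]:
    w=TIN+v[0]*D+v[1]*np.cross(Z,rx)+v[2]*N; p=P(w);print(v,p[:2]/p[2])
E
```

```text
clock: 3.17
tool_pos: [526.6, 67.8, 181.9]
tool_rot: [0.047, 0.923, 0.382, 0.016]
ft_force: [0.1, 0.2, 1.2]
finger_gap: 85.3
gripper_force: 0.0
t 3.1667 q [-0.42 -0.06  1.62  0.76  1.82 -1.79] p [526.63  67.8  181.91] F [0.15 0.22 1.2 ] gap 85.31725575681844 gf 0.0
 turn [-0.   -0.01 -0.  ] rows 0.06314210971080261 shift after turn [-0.01 -0.03  1.29] shift before [-0.02 -0.03  1.29]
(-40, 75, 23) [351.46 133.39]
(-40, -75, 23) [347.49 331.27]
(-40, 75, 7) [327.88 133.41]
(-40, -75, 7) [327.27 331.28]
(-35, 70, -23) [284.7 141.2]
(-35, -70, -23) [289.8  322.43]
```

View pics/w1.png

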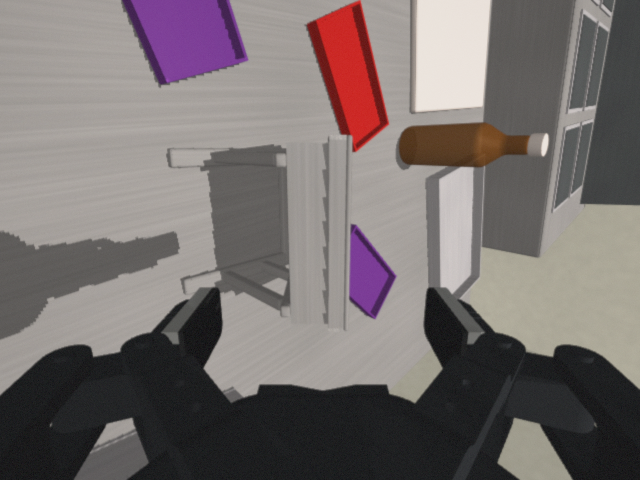

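Lid corners are predicted at (351,133)/(347,331) and seen at (351,137)/(347,330). The base edge matches within about 2 px, so the tin pose is good and the fingers straddle it. I advance and close.

```bash
python3 -m handwheel '[[[0,-0.005,0.26,0,0,0,0],[0,-0.005,0.26,0,0,0,0],[0,-0.005,0.26,0,0,0,0],[0,-0.005,0.26,0,0,0,0],[0,-0.005,0.15,0,0,0,0],[0,0,0.1,0,0,0,0],[0,0,0,0,0,0,0],[0,0,0,0,0,0,60]]]'
python3 - <<'E'
from h import *
st();go(TIN+17*D,RT(1))
E
python3 -m handwheel '[[[0,0,0,0,0,0,255],[0,0,0,0,0,0,255],[0,0,0,0,0,0,255],[0,0,0,0,0,0,255],[0,0,0,0,0,0,255],[0,0,0,0,0,0,255],[0,0,0,0,0,0,255],[0,0,0,0,0,0,255]]]'
python3 - <<'E'
from h import *
st();go(TIN+17*D,RT(1))
E
```

```text
clock: 3.88
tool_pos: [536.9, 155.6, 91.4]
tool_rot: [0.046, 0.923, 0.382, 0.019]
ft_force: [-0.2, 0.1, 0.5]
finger_gap: 75.4
gripper_force: 0.0
t 3.8833 q [-0.26 -0.05  1.77  0.77  1.58 -1.79] p [536.89 155.64  91.39] F [-0.2   0.09  0.5 ] gap 75.36012098377134 gf 0.0
 turn [-0. -0.  0.] rows 0.028914401803310407 shift after turn [ 0.   -0.01  0.02] shift before [ 0.   -0.01  0.02]
clock: 4.55
tool_pos: [536.7, 154.6, 90.4]
tool_rot: [0.047, 0.923, 0.382, 0.019]
ft_force: [-1.1, -5.6, 5.7]
finger_gap: 44.7
gripper_force: 62.6
t 4.55 q [-0.26 -0.05  1.77  0.77  1.58 -1.79] p [536.73 154.59  90.44] F [-1.08 -5.62  5.75] gap 44.7263011379392 gf 62.601656913757324
 turn [-0. -0. -0.] rows 0.01667068830516018 shift after turn [0.   0.   0.02] shift before [0.   0.   0.02]
```

```bash
python3 -m handwheel '[[[0,0.05,0,0,0,0,255],[0,0.1,0,0,0,0,255],[0,0.15,0,0,0,0,255],[0,0.15,0,0,0,0,255],[0,0.15,-0.05,0,0,0,255],[0,0.15,-0.1,0,0,0,255],[0,0.15,-0.15,0,0,0,255],[0,0.15,-0.15,0,0,0,255],[0,0.15,-0.15,0,0,0,255],[0,0.15,-0.15,0,0,0,255],[0,0.15,-0.15,0,0,0,255],[0,0.15,-0.15,0,0,0,255],[0,0.1,-0.1,0,0,0,255],[0,0.05,-0.05,0,0,0,255],[0,0,0,0,0,0,255]]]'
python3 -m handwheel '[[[0,0,0,0,0,0.04,255],[0,0,0,0,0,0.08,255],[0,0,0,0,0,0.12,255],[0,0,0,0,0,0.14,255],[0,0,0,0,0,0.14,255],[0,0,0,0,0,0.14,255],[0,0,0,0,0,0.14,255],[0,0,0,0,0,0.14,255],[0,0,0,0,0,0.14,255],[0,0,0,0,0,0.14,255],[0,0,0,0,0,0.14,255],[0,0,0,0,0,0.14,255],[0,0,0,0,0,0.14,255],[0,0,0,0,0,0.12,255],[0,0,0,0,0,0.08,255],[0,0,0,0,0,0.04,255],[0,0,0,0,0,0,255]]]'
python3 - <<'E'
from h import *
st();go(TIN+17*D,RT(-1))
s=vision.snapshot("scene")["color"];w=vision.snapshot("wrist")["color"]
cv2.imwrite("pics/m1.png",np.hstack([cv2.resize(s[80:280,250:450],(400,400)),cv2.resize(w,(400,300))[0:300].repeat(1,0) if 0 else cv2.copyMakeBorder(cv2.resize(w,(400,300)),0,100,0,0,0)])[...,::-1])
E
```

```text
clock: 5.8
tool_pos: [541.1, 197.3, 301.6]
tool_rot: [0.047, 0.923, 0.382, 0.018]
ft_force: [-0.9, 0.2, -5.6]
finger_gap: 44.9
gripper_force: 62.1
clock: 7.22
tool_pos: [540.5, 197.4, 298.2]
tool_rot: [0.657, 0.65, 0.293, -0.246]
ft_force: [-0.3, 0.5, -6.3]
finger_gap: 45.1
gripper_force: 62.1
t 7.2167 q [-0.18 -0.13  1.47  0.81  1.79  0.02] p [540.47 197.42 298.16] F [-0.29  0.51 -6.25] gap 45.13633401990796 gf 62.11971044540405
 turn [-0.01  0.01  2.11] rows 13.289777648985833 shift after turn [0.01 1.77 1.19] shift before [-1.77 -0.14  1.19]
```

View pics/m1.png

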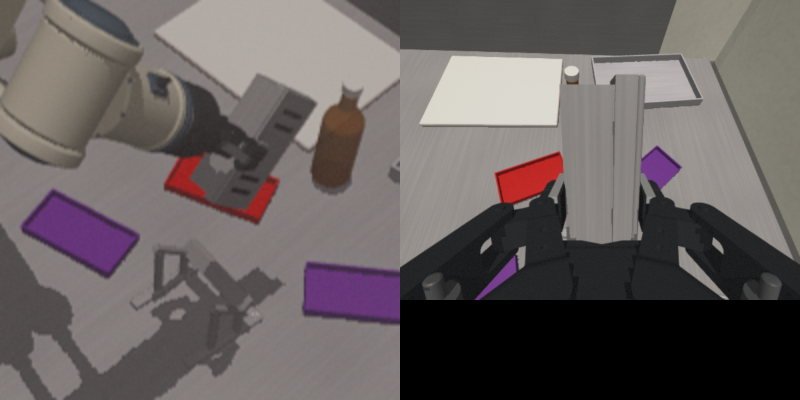

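The left panel shows the tin standing edge-up in the fingers, with the slotted lid on the right and shut. The wrist view shows lid rim and base parallel. I continue the turn.

```bash
python3 -m handwheel '[[[0,0,0,0,0,0.04,255],[0,0,0,0,0,0.08,255],[0,0,0,0,0,0.12,255],[0,0,0,0,0,0.14,255],[0,0,0,0,0,0.14,255],[0,0,0,0,0,0.14,255],[0,0,0,0,0,0.14,255],[0,0,0,0,0,0.14,255],[0,0,0,0,0,0.14,255],[0,0,0,0,0,0.14,255],[0,0,0,0,0,0.14,255],[0,0,0,0,0,0.14,255],[0,0,0,0,0,0.14,255],[0,0,0,0,0,0.14,255],[0,0,0,0,0,0.14,255],[0,0,0,0,0,0.14,255],[0,0,0,0,0,0.12,255],[0,0,0,0,0,0.07,255],[0,0,0,0,0,0,255],[0,0,0,0,0,0,255]]]'
python3 - <<'E'
from h import *
F=ORG+104.5*Z
st();go(F+12*D+60*N,RT(-1));go(F+12*D,RT(-1))
E
```

```text
clock: 8.98
tool_pos: [540.8, 197.7, 300.2]
tool_rot: [0.919, -0.093, -0.002, -0.383]
ft_force: [-0.1, -0.3, -5.5]
finger_gap: 44.9
gripper_force: 62.3
t 8.9833 q [-0.18 -0.13  1.47  0.81  1.79  1.78] p [540.75 197.69 300.19] F [-0.09 -0.31 -5.48] gap 44.9391186831002 gf 62.277681827545166
 turn [ 0.    0.01 -0.13] rows 0.814348186052317 shift after turn [0.   1.19 1.1 ] shift before [0.13 1.18 1.1 ]
 turn [ 0.    0.01 -0.13] rows 0.814348186052317 shift after turn [0.   1.79 1.1 ] shift before [0.19 1.78 1.1 ]
```

```bash
python3 -m handwheel '[[[0,0,0,0,0,-0.06,255],[0,0,0,0,0,-0.07,255],[0,0.05,0.05,0,0,0,255],[0,0.1,0.1,0,0,0,255],[0,0.15,0.14,0,0,0,255],[0,0.15,0.14,0,0,0,255],[0,0.15,0.14,0,0,0,255],[0,0.15,0.14,0,0,0,255],[0,0.15,0.14,0,0,0,255],[0,0.15,0.14,0,0,0,255],[0,0.09,0.08,0,0,0,255],[0,0.04,0.03,0,0,0,255],[0,0,0,0,0,0,255],[0,0,0,0,0,0,255]]]'
python3 - <<'E'
from h import *
F=ORG+104.5*Z
st();go(F+12*D,RT(-1))
T=tool();s=vision.snapshot("wrist");w=s["color"];q=vision.snapshot("scene")["color"]
cv2.imwrite("pics/m2.png",np.hstack([cv2.resize(q[120:280,250:450],(400,320)),cv2.copyMakeBorder(cv2.resize(w,(400,300)),0,20,0,0,0)])[...,::-1])
E
```

```text
clock: 10.15
tool_pos: [540.0, 192.3, 140.5]
tool_rot: [0.923, -0.047, 0.018, -0.383]
ft_force: [0.5, -0.1, -4.9]
finger_gap: 44.9
gripper_force: 62.4
t 10.15 q [-0.19 -0.09  1.72  0.78  1.6   1.47] p [539.99 192.28 140.54] F [ 0.5  -0.08 -4.85] gap 44.872638607443896 gf 62.38749861717224
 turn [-0.    0.01 -0.  ] rows 0.03407110954133248 shift after turn [0.01 0.62 0.01] shift before [0.01 0.62 0.01]
```

View pics/m2.png

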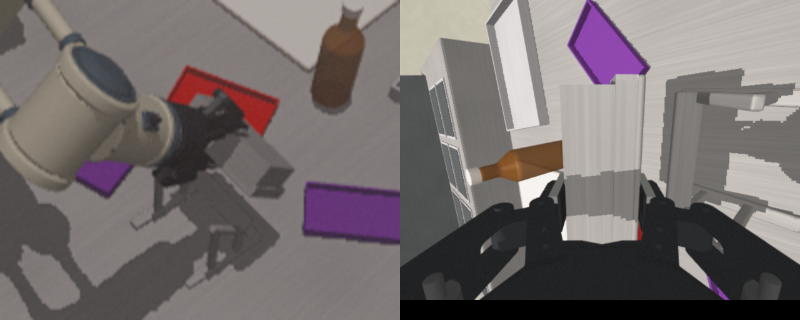

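The tin is upside down over the rack, with the lid (rim side) facing the rails and shut. I lower it along the slope normal.

```bash
python3 -m handwheel '[[[0,0.08,0,0,0,0,255],[0,0.12,0,0,0,0,255],[0,0.12,0,0,0,0,255],[0,0.1,0,0,0,0,255],[0,0.06,0,0,0,0,255],[0,0.04,0,0,0,0,255],[0,0.03,0,0,0,0,255],[0,0.02,0,0,0,0,255],[0,0,0,0,0,0,255],[0,0,0,0,0,0,255]]]'
python3 - <<'E'
from h import *
F=ORG+104.5*Z
st();go(F+15*D,RT(-1));o=arm.get_obs();print(o["ft_force"]@D,o["ft_force"]@N)
E
```

```text
clock: 11.08
tool_pos: [535.5, 152.3, 99.6]
tool_rot: [0.923, -0.047, 0.017, -0.382]
ft_force: [0.4, 0.0, -4.5]
finger_gap: 44.6
gripper_force: 62.4
t 11.0833 q [-0.27 -0.05  1.76  0.77  1.6   1.36] p [535.49 152.27  99.61] F [ 0.37  0.04 -4.52] gap 44.55937400674705 gf 62.42144823074341
 turn [-0.    0.01 -0.  ] rows 0.039397610971053196 shift after turn [0.01 0.05 0.03] shift before [0.01 0.05 0.03]
3.2506515789773927 -3.143719543922683
```

```bash
python3 -m handwheel '[[[0,0.015,0,0,0,0,255],[0,0.015,0,0,0,0,255],[0,0.01,0,0,0,0,255],[0,0.01,0,0,0,0,255],[0,0,0,0,0,0,255],[0,0,0,0,0,0,255]]]'
python3 - <<'E'
from h import *
F=ORG+104.5*Z
st();go(F+15*D,RT(-1));o=arm.get_obs();print(o["ft_force"]@D,o["ft_force"]@N)
E
```

```text
clock: 11.58
tool_pos: [535.0, 148.9, 96.1]
tool_rot: [0.923, -0.047, 0.017, -0.383]
ft_force: [-0.1, 1.4, -5.1]
finger_gap: 45.0
gripper_force: 62.4
t 11.5833 q [-0.28 -0.05  1.76  0.77  1.6   1.35] p [535.01 148.9   96.07] F [-0.14  1.37 -5.1 ] gap 45.03297444855803 gf 62.36021876335144
 turn [-0.    0.01 -0.  ] rows 0.04167730261496008 shift after turn [ 0.01 -0.    0.03] shift before [ 0.01 -0.    0.03]
4.558975568041968 -2.650015701826113
```

```bash
python3 -m handwheel '[[[0,0.01,0,0,0,0,255],[0,0.01,0,0,0,0,255],[0,0.005,0,0,0,0,255],[0,0,0,0,0,0,255],[0,0,0,0,0,0,255]]]'
python3 - <<'E'
from h import *
F=ORG+104.5*Z
st();o=arm.get_obs();print(o["ft_force"]@D,o["ft_force"]@N)
E
python3 -m handwheel '[[[0,0,0.015,0,0,0,255],[0,0,0.015,0,0,0,255],[0,0,0.01,0,0,0,255],[0,0,0,0,0,0,255],[0,0,0,0,0,0,255]]]'
python3 - <<'E'
from h import *
F=ORG+104.5*Z
st();go(F+15*D,RT(-1));o=arm.get_obs();print(o["ft_force"]@D,o["ft_force"]@N)
E
```

```text
clock: 12.0
tool_pos: [535.0, 148.9, 96.2]
tool_rot: [0.922, -0.046, 0.018, -0.384]
ft_force: [-0.2, 8.8, 1.1]
finger_gap: 44.6
gripper_force: 62.1
t 12.0 q [-0.28 -0.05  1.76  0.77  1.6   1.35] p [535.04 148.86  96.23] F [-0.25  8.77  1.06] gap 44.626444046122415 gf 62.07352638244629
5.404322043881526 6.898677202541999
clock: 12.42
tool_pos: [535.0, 149.4, 95.7]
tool_rot: [0.922, -0.046, 0.018, -0.383]
ft_force: [-13.0, -8.8, 15.8]
finger_gap: 45.1
gripper_force: 64.9
t 12.4167 q [-0.28 -0.05  1.76  0.77  1.6   1.35] p [534.96 149.45  95.66] F [-13.03  -8.84  15.75] gap 45.07621960778897 gf 64.8795998096466
 turn [-0.    0.01  0.  ] rows 0.04649118180786344 shift after turn [ 0.01 -0.    0.03] shift before [ 0.01 -0.    0.03]
-18.30428750319736 3.971036592490632
```

The tin is on the rails and against the lip, since forces rose in both directions. I release and back out.

```bash
python3 -m handwheel '[[[0,0,-0.02,0,0,0,255],[0,0,0,0,0,0,200],[0,0,0,0,0,0,100],[0,0,0,0,0,0,0],[0,0,0,0,0,0,0],[0,0,0,0,0,0,0],[0,0,0,0,0,0,0],[0,0,0,0,0,0,0],[0,0,0,0,0,0,0],[0,0,-0.05,0,0,0,0],[0,0,-0.15,0,0,0,0],[0,0,-0.3,0,0,0,0],[0,0,-0.3,0,0,0,0],[0,0,-0.3,0,0,0,0],[0,0,-0.2,0,0,0,0],[0,0,0,0,0,0,0],[0,0,0,0,0,0,0]]]'
python3 - <<'E'
from h import *
F=ORG+104.5*Z
st()
T=tool();s=vision.snapshot("wrist");cv2.imwrite("pics/w3.png",s["color"][...,::-1])
M=np.linalg.inv(T@s["mount"]);y=np.cross(Z,rx)
for v in [(-40,75,-23),(-40,-75,-23),(-35,70,23),(-35,-70,23)]:
    p=s["mtx"]@(M[:3,:3]@(F+v[0]*D+v[1]*y+v[2]*N)+M[:3,3]);print(v,p[:2]/p[2])
E
```

```text
clock: 13.83
tool_pos: [526.7, 55.9, 185.3]
tool_rot: [0.923, -0.048, 0.018, -0.382]
ft_force: [-0.1, -0.2, -0.9]
finger_gap: 85.3
gripper_force: 0.0
t 13.8333 q [-0.45 -0.06  1.61  0.76  1.83  1.34] p [526.74  55.95 185.29] F [-0.07 -0.25 -0.89] gap 85.34377647600324 gf 0.0
(-40, 75, -23) [347.85 324.23]
(-40, -75, -23) [352.12 130.  ]
(-35, 70, 23) [291.35 315.62]
(-35, -70, 23) [286.5  137.63]
```

View pics/w3.png

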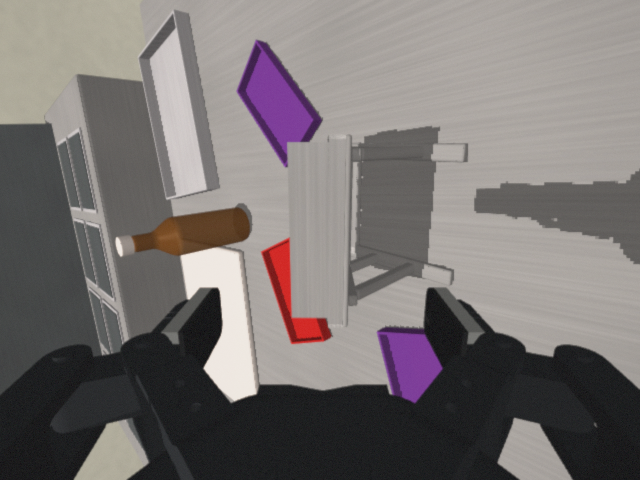

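Prediction and view agree to about 5 px: the tin lies on its lid at (290–351, 136–326), lid shut, and it is released. Now the switch box.

```bash
cat >> h.py <<'E'
def RD(yaw): # tool down, tool x along box x
    c,s=np.cos(yaw),np.sin(yaw); return np.array([[c,s,0],[s,-c,0],[0,0,-1.]])
E
python3 - <<'E'
from h import *
go([455,-219,240],RD(np.radians(-2)))
E
```

```text
turn [-1.   -0.03 -0.08] rows 6.312816586777123 shift after turn [-0.62  2.78 -0.56] shift before [-0.43  1.6  -2.38]
```

```bash
python3 -m handwheel '[[[-0.05,0.2,-0.3,0,0,0,0],[-0.05,0.2,-0.3,0,0,0,0],[-0.05,0.2,-0.3,0,0,0,0],[-0.05,0.2,-0.3,0,0,0,0],[-0.05,0.2,-0.3,0,0,0,0],[-0.05,0.2,-0.3,0,0,0,0],[-0.05,0.2,-0.3,0,0,0,0],[-0.05,0.2,-0.3,0,0,0,0],[0,0,0,-0.143,-0.004,-0.011,0],[0,0,0,-0.143,-0.004,-0.011,0],[0,0,0,-0.143,-0.004,-0.011,0],[0,0,0,-0.143,-0.004,-0.011,0],[0,0,0,-0.143,-0.004,-0.011,0],[0,0,0,-0.143,-0.004,-0.011,0],[0,0,0,-0.143,-0.004,-0.011,0],[0,0,0,0,0,0,0],[0,0,0,0,0,0,0]]]'
python3 - <<'E'
from h import *
st();go([455,-219,240],RD(np.radians(-2)))
T=tool();s=vision.snapshot("wrist");cv2.imwrite("pics/w4.png",s["color"][...,::-1]);np.save("w4.npy",T)
E
```

```text
clock: 15.3
tool_pos: [458.7, -218.1, 240.5]
tool_rot: [1.0, -0.016, -0.001, -0.001]
ft_force: [0.1, -0.3, -0.2]
finger_gap: 85.4
gripper_force: 0.0
t 15.3 q [-0.51 -0.14  1.4  -0.    1.89  1.09] p [ 458.69 -218.05  240.49] F [ 0.12 -0.28 -0.18] gap 85.35093517657448 gf 0.0
 turn [-0.  0.  0.] rows 0.025849471975901022 shift after turn [-0.04  0.01  0.  ] shift before [-0.04  0.01  0.01]
```

View pics/w4.png

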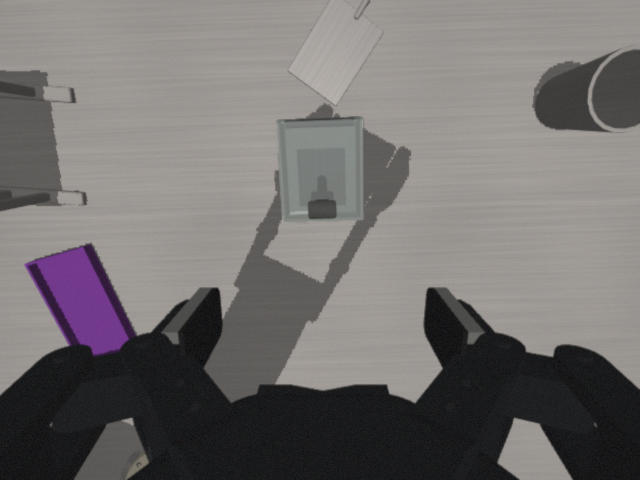

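The closed hood spans (278,118)–(363,221), with the knob bar at (321,209). I cast rays at the known heights.

Run:
```python
from h import *
T=np.load("w4.npy");s=vision.snapshot("wrist");E=T@s["mount"];g=cv2.imread("pics/w4.png")
k=(g.max(2)<75).astype(np.uint8);k[:190]=0;k[230:]=0;k[:,:295]=0;k[:,350:]=0
n,l,stt,c=cv2.connectedComponentsWithStats(k);i=1+stt[1:,4].argmax();print(stt[i],c[i])
r=lambda p,z:onz(ray(s["mtx"],E,p),z)
a,b=r((307,209),121),r((336,209),121);print("knob",r(c[i],121),a,b)
for p in[(278,120),(363,117),(363,221),(284,221)]:print(r(p,95))
```

```text
[309 212  27   7 135] [321.31 215.  ]
knob [ 464.9  -216.42  121.  ] [ 470.56 -204.26  121.  ] [ 469.77 -229.24  121.  ]
[ 545.68 -180.89   95.  ]
[ 545.79 -255.48   95.  ]
[ 452.42 -255.43   95.  ]
[ 454.79 -180.53   95.  ]
```

```bash
python3 -m handwheel '[[[0.06,-0.005,0.1,0,0,0,110],[0.05,-0.005,0.25,0,0,0,110],[0,0,0.35,0,0,0,110],[0,0,0.35,0,0,0,110],[0,0,0.2,0,0,0,110],[0,0,0.1,0,0,0,110],[0,0,0.04,0,0,0,110],[0,0,0,0,0,0,110],[0,0,0,0,0,0,110]]]'
python3 - <<'E'
from h import *
st();go([470,-217,101],RD(np.radians(-2)))
T=tool();s=vision.snapshot("wrist");cv2.imwrite("pics/w5.png",s["color"][200:,120:520,::-1])
E
```

```text
clock: 16.15
tool_pos: [469.7, -220.9, 103.6]
tool_rot: [1.0, -0.019, 0.0, 0.001]
ft_force: [0.5, -0.2, 1.0]
finger_gap: 48.5
gripper_force: 0.0
t 16.15 q [-0.5  -0.12  1.62 -0.    1.64  1.1 ] p [ 469.68 -220.9   103.56] F [ 0.47 -0.24  1.04] gap 48.48942380428703 gf 0.0
 turn [ 0. -0. -0.] rows 0.030864318176468824 shift after turn [ 0.   -0.04  0.03] shift before [ 0.   -0.04  0.03]
```

View pics/w5.png

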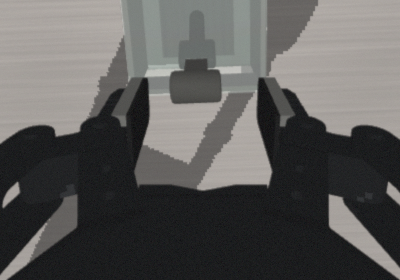

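The bar sits at crop (195,87), between the pads but about 3.5 mm to the left, which agrees with the pose reading. I correct and pinch.

```bash
python3 -m handwheel '[[[0.01,-0.037,0.02,0,0,0,110],[0,0,0,0,0,0,110],[0,0,0,0,0,0,255],[0,0,0,0,0,0,255],[0,0,0,0,0,0,255],[0,0,0,0,0,0,255],[0,0,0,0,0,0,255],[0,0,0,0,0,0,255],[0,0,0,0,0,0,255]]]'
python3 - <<'E'
from h import *
st()
o=tool()[:3,3];r=np.hypot(75,74)
for g in np.arange(0,1.76,.125):
    a=np.pi-np.arctan2(74,75)-g; d=np.array([75+r*np.cos(a),-74+r*np.sin(a)]); print(round(g,2),d, (d-p)/100 if g else '');p=d
E
```

```text
clock: 16.95
tool_pos: [470.5, -217.3, 101.2]
tool_rot: [1.0, -0.019, -0.0, 0.001]
ft_force: [-1.7, -3.6, 6.0]
finger_gap: 18.2
gripper_force: 59.1
t 16.95 q [-0.5  -0.13  1.63 -0.    1.64  1.11] p [ 470.49 -217.29  101.24] F [-1.74 -3.64  5.95] gap 18.227879365616594 gf 59.13863679394126
0.0 [0. 0.] 
0.12 [9.81 8.77] [0.1  0.09]
0.25 [20.64 16.25] [0.11 0.07]
0.38 [32.32 22.33] [0.12 0.06]
0.5 [44.66 26.9 ] [0.12 0.05]
0.62 [57.47 29.89] [0.13 0.03]
0.75 [70.56 31.27] [0.13 0.01]
0.88 [83.72 31.  ] [ 0.13 -0.  ]
1.0 [96.75 29.09] [ 0.13 -0.02]
1.12 [109.43  25.58] [ 0.13 -0.04]
1.25 [121.58  20.51] [ 0.12 -0.05]
1.38 [133.    13.96] [ 0.11 -0.07]
1.5 [143.51   6.05] [ 0.11 -0.08]
1.62 [152.95  -3.12] [ 0.09 -0.09]
1.75 [161.18 -13.39] [ 0.08 -0.1 ]
```

```bash
python3 -m handwheel '[[[0.05,0,-0.045,0,0,0,255],[0.05,0,-0.045,0,0,0,255],[0.055,0,-0.04,0,0,0,255],[0.055,0,-0.035,0,0,0,255],[0,0,0,0,0,0,255],[0,0,0,0,0,0,255]]]'
python3 - <<'E'
from h import *
st()
T=tool();s=vision.snapshot("wrist");cv2.imwrite("pics/w6.png",s["color"][...,::-1])
E
```

```text
clock: 17.45
tool_pos: [491.6, -217.3, 117.1]
tool_rot: [1.0, -0.019, -0.001, 0.0]
ft_force: [-2.0, -2.9, 3.4]
finger_gap: 17.5
gripper_force: 58.7
t 17.45 q [-0.48 -0.08  1.55 -0.    1.66  1.13] p [ 491.62 -217.33  117.07] F [-2.02 -2.93  3.37] gap 17.52026207779027 gf 58.70608627796173
```

View pics/w6.png

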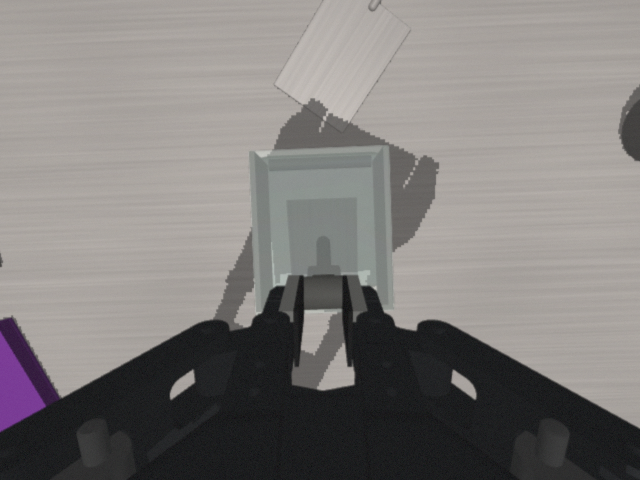

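The knob bar at (322,293) is pinched between the pads and the hood front has started up. The hood edges run about 2° off the tool axis, so I add a small sideways correction and continue the arc.

```bash
python3 -m handwheel '[[[0.12,-0.006,-0.06,0,0,0,255],[0.12,-0.006,-0.05,0,0,0,255],[0.13,-0.005,-0.03,0,0,0,255],[0.13,-0.005,-0.01,0,0,0,255],[0.13,-0.005,0,0,0,0,255],[0.13,-0.005,0.02,0,0,0,255],[0,0,0,0,0,0,255]]]'
python3 -m handwheel '[[[0.13,-0.005,0.035,0,0,0,255],[0.12,-0.004,0.05,0,0,0,255],[0.115,-0.004,0.065,0,0,0,255],[0.105,-0.004,0.08,0,0,0,255],[0.095,-0.004,0.09,0,0,0,255],[0.08,-0.003,0.1,0,0,0,255],[0,0,0,0,0,0,255],[0,0,0,0,0,0,255]]]'
python3 - <<'E'
from h import *
st();print(tool())
p=tool()[:3,3];print("knob pos g?",np.pi*.75-np.arctan2(p[2]+20.5-47,p[0]-545.3), np.hypot(p[2]+20.5-47,p[0]-545.3))
E
```

```text
clock: 18.08
tool_pos: [568.6, -215.5, 127.8]
tool_rot: [1.0, -0.018, -0.001, -0.001]
ft_force: [0.5, 0.2, 0.3]
finger_gap: 0.5
gripper_force: 0.0
clock: 18.75
tool_pos: [630.9, -216.4, 85.9]
tool_rot: [1.0, -0.019, -0.002, -0.0]
ft_force: [0.8, -0.3, 0.3]
finger_gap: 0.0
gripper_force: 0.0
t 18.75 q [-0.38  0.28  1.23 -0.    1.64  1.23] p [ 630.94 -216.41   85.88] F [ 0.8  -0.26  0.26] gap 0.04009730424655433 gf 0.0
[[   1.     -0.04   -0.    630.94]
 [  -0.04   -1.      0.   -216.41]
 [  -0.     -0.     -1.     85.88]
 [   0.      0.      0.      1.  ]]
knob pos g? 1.7498922547595321 104.21043744335466
```

The pads slipped off the bar partway, leaving the gap at 0. I go back up over the box and locate the knob again numerically, since the pictures are used up.

```bash
python3 -m handwheel '[[[0,0,-0.4,0,0,0,110],[0,0,-0.4,0,0,0,110],[0,0,-0.4,0,0,0,110],[0,0,-0.35,0,0,0,110],[-0.35,0,0,0,0,0,110],[-0.35,0,0,0,0,0,110],[-0.35,0,0,0,0,0,110],[-0.35,0,0,0,0,0,110],[-0.3,0,0,0,0,0,110],[0,0,0,0,0,0,110],[0,0,0,0,0,0,110]]]'
python3 - <<'E'
from h import *
st();T=tool();np.save("w7.npy",T);s=vision.snapshot("wrist");g=s["color"][...,::-1].copy();cv2.imwrite("pics/w7.png",g)
k=(g.max(2)<85).astype(np.uint8);k[290:]=0
n,l,S,c=cv2.connectedComponentsWithStats(k)
for i in range(1,n):
    if S[i,4]>60:print(S[i],c[i],g[l==i].mean(0))
t=vision.snapshot("top")["color"][...,::-1];sc=vision.snapshot("scene")["color"][...,::-1]
cv2.imwrite("pics/t7.png",t);cv2.imwrite("pics/s7.png",sc)
E
python3 - <<'E'
import cv2,numpy as np
g=cv2.imread('pics/w7.png').max(2);w=cv2.imread('pics/w4.png').max(2)
print("w4 col 315-328 rows 110-240");print(w[110:244:4,312:332:4].mean(1).astype(int))
E
```

```text
clock: 19.67
tool_pos: [460.9, -210.5, 244.5]
tool_rot: [1.0, -0.019, 0.001, 0.001]
ft_force: [1.0, 0.1, 0.6]
finger_gap: 48.4
gripper_force: 0.0
t 19.6667 q [-0.49 -0.15  1.4  -0.    1.89  1.11] p [ 460.87 -210.51  244.5 ] F [0.97 0.12 0.61] gap 48.38903132206816 gf 0.0
[ 595   53   45   75 2682] [620.27  92.68] [74.77 76.29 78.32]
[ 537   57   74   75 3016] [570.24 100.53] [65.7  66.97 68.63]
[  0  85  45  17 464] [20.33 93.4 ] [65.23 66.44 68.19]
[312 124  33  38 709] [329.19 142.14] [70.33 73.13 72.95]
[ 281  175   97   39 2465] [331.69 191.55] [59.88 61.56 60.7 ]
[  0 194  59  23 763] [ 23.01 203.71] [66.83 68.11 69.81]
[ 92 247  28  43 361] [105.11 268.08] [67.69 34.04 56.94]
[ 37 267  20  23 188] [ 46.1  278.56] [66.1  30.13 54.64]
[237 277  32  13 240] [257.52 284.14] [56.95 58.16 58.32]
[378 278  30  12 208] [387.4  284.39] [57.13 58.25 58.24]
w4 col 315-328 rows 110-240
[109  95  73 124 121 140 141 140 141 141 126 125 126 126 125 125 125 117
 117 115 114 104 102  68  75  78  71  83 158 159 156 163 160 160]
```

Run:
```python
from h import *
T=np.load("w7.npy");s=vision.snapshot("wrist");M=np.linalg.inv(T@s["mount"]);r=np.hypot(75,74);g0=np.pi*.75
def px(x,y,z):
    p=s["mtx"]@(M[:3,:3]@np.array([x,y,z])+M[:3,3]);return p[:2]/p[2]
rot=lambda x,z,g:(545.3+x*np.cos(g)+z*np.sin(g),47-x*np.sin(g)+z*np.cos(g))
for g in(0,.3,.4,.5,.6,.7,.8,.9,1.0):
    o=[]
    for X,Zz,y in((-75,74,-12),(-75,74,12),(-75,48,0),(-91,48,-39),(-91,48,39),(-91,0,0)):
        x,z=rot(X,Zz,g);o.append(px(x,-217+y,z))
    print(g,*o)
G=cv2.imread("pics/w7.png").max(2);print(G[100:222:4,317:342:4].mean(1).astype(int));print(G[126:164:6,300:356:4])
```

```text
0 [343.69 210.11] [316.28 211.14] [329.36 205.44] [370.49 220.37] [289.4 223.4] [328.92 212.21]
0.3 [344.46 183.56] [314.55 184.71] [329.18 189.7 ] [374.36 206.15] [285.46 209.51] [329.31 213.41]
0.4 [344.57 171.97] [313.89 173.15] [329.04 182.26] [375.59 198.73] [284.02 202.2 ] [329.38 212.02]
0.5 [344.59 159.17] [313.2  160.39] [328.85 173.77] [376.74 189.93] [282.55 193.52] [329.43 209.63]
0.6 [344.52 145.33] [312.5  146.59] [328.62 164.3 ] [377.8 179.8] [281.07 183.51] [329.44 206.18]
0.7 [344.35 130.7 ] [311.8  131.99] [328.35 153.95] [378.73 168.39] [279.6  172.22] [329.41 201.64]
0.8 [344.09 115.55] [311.11 116.87] [328.03 142.87] [379.51 155.85] [278.17 159.79] [329.34 195.96]
0.9 [343.72 100.2 ] [310.46 101.54] [327.68 131.21] [380.11 142.34] [276.82 146.4 ] [329.22 189.15]
1.0 [343.26  85.  ] [309.85  86.35] [327.3 119.2] [380.5 128.1] [275.58 132.25] [329.07 181.22]
[142 141 139 140 140 135  89  86  93  83  74  64  95  89  90  91 117 116
 116 103  67  67  66  46  34  34  35  46  96 163 169]
[[117 117 115  87  78 104  77  76  79  78  77  96 113 114]
 [134 136 136  84 127  87  84  85  83  85  86  88 135 135]
 [134 133 135  83  80  77  80  76  78  80  79  89 133 135]
 [134 131 135 102  64  66  62  65  65  61  66 116 136 132]
 [133 133 133 134 132 112  68  69  66 102 125 121 121 135]
 [133 118 118 117 118 112  66  68  67  97 117 116 118 131]
 [134 118 118 117 118 113 104 109 109 113 116 119 117 132]]
```

The bar covers rows 124–147 with x centre at 328, and the front edge is at row 175. Both give a guard angle of about 0.66. The fingertips probably levered on the hood, so I'll push on the raised front rim with shut fingers instead.

```bash
python3 -m handwheel '[[[-0.13,0.03,0.1,0,0,-0.045,255],[-0.13,0.03,0.3,0,0,0,255],[0,0,0.35,0,0,0,255],[0,0,0.35,0,0,0,255],[0,0,0.25,0,0,0,255],[0,0,0.1,0,0,0,255],[0,0,0.05,0,0,0,255],[0,0,0,0,0,0,255],[0,0,0,0,0,0,255]]]'
python3 - <<'E'
from h import *
st();go([448,-217,94],RD(0))
E
```

```text
clock: 20.62
tool_pos: [436.8, -216.5, 94.5]
tool_rot: [1.0, -0.001, 0.0, 0.001]
ft_force: [0.4, 0.1, 0.3]
finger_gap: 0.2
gripper_force: 0.0
t 20.6167 q [-0.53 -0.21  1.72 -0.    1.63  1.04] p [ 436.83 -216.47   94.53] F [0.43 0.13 0.31] gap 0.16398314926880464 gf 0.0
 turn [ 0. -0. -0.] rows 0.02138260634886392 shift after turn [0.11 0.01 0.01] shift before [0.11 0.01 0.01]
```

```bash
python3 -m handwheel '[[[0.12,0,0,0,0,0,255],[0.1,0,0,0,0,0,255],[0.045,0,-0.045,0,0,0,255],[0.045,0,-0.045,0,0,0,255],[0.055,0,-0.045,0,0,0,255],[0.055,0,-0.04,0,0,0,255],[0,0,0,0,0,0,255]]]'
python3 - <<'E'
from h import *
st()
E
python3 -m handwheel '[[[0.06,0,-0.035,0,0,0,255],[0.06,0,-0.035,0,0,0,255],[0.065,0,-0.025,0,0,0,255],[0.065,0,-0.025,0,0,0,255],[0.07,0,-0.015,0,0,0,255],[0.07,0,-0.015,0,0,0,255],[0.07,0,-0.005,0,0,0,255],[0.07,0,-0.005,0,0,0,255],[0.1,0,0,0,0,0,255],[0.06,0,0,0,0,0,255],[0,0,0,0,0,0,255]]]'
python3 - <<'E'
from h import *
st()
E
```

```text
clock: 21.2
tool_pos: [479.2, -216.5, 112.1]
tool_rot: [1.0, -0.001, 0.0, 0.001]
ft_force: [0.7, -0.2, 1.1]
finger_gap: -0.0
gripper_force: 0.0
t 21.2 q [-0.49 -0.11  1.59 -0.    1.65  1.08] p [ 479.23 -216.47  112.09] F [ 0.7  -0.23  1.08] gap -0.015743525954980495 gf 0.0
clock: 22.12
tool_pos: [547.8, -216.1, 125.5]
tool_rot: [1.0, -0.001, -0.001, 0.0]
ft_force: [-0.3, -0.1, 0.6]
finger_gap: 0.2
gripper_force: 0.0
t 22.1167 q [-0.43  0.06  1.4  -0.    1.68  1.14] p [ 547.79 -216.12  125.5 ] F [-0.26 -0.09  0.6 ] gap 0.2086800649676517 gf 0.0
```

```bash
python3 -m handwheel '[[[-0.3,0,0,0,0,0,255],[-0.35,0,0,0,0,0,255],[-0.25,0,-0.25,0,0,0,255],[0,0,-0.35,0,0,0,255],[0,0,-0.35,0,0,0,255],[0,0,-0.25,0,0,0,255],[0,0,0,0,0,0,255],[0,0,0,0,0,0,255]]]'
cat >> h.py <<'E'
def guardview(tag):
    st();T=tool();s=vision.snapshot("wrist");G=s["color"];cv2.imwrite(f"pics/{tag}.png",G[...,::-1]);M=np.linalg.inv(T@s["mount"])
    px=lambda p:(lambda q:q[:2]/q[2])(s["mtx"]@(M[:3,:3]@np.array(p,float)+M[:3,3]))
    rot=lambda x,z,g:(545.3+x*np.cos(g)+z*np.sin(g),47-x*np.sin(g)+z*np.cos(g))
    for g in(0,.4,.8,1.,1.2,1.4,1.5,1.6,1.7,1.8):
        f=lambda X,Zz,y:px((rot(X,Zz,g)[0],-217+y,rot(X,Zz,g)[1]))
        print(g,"knob",f(-75,74,-12),f(-75,74,12),"frim",f(-91,0,-39),f(-91,0,39),"ftop",f(-91,48,0))
    for nm,a in(("off",-.5),("on",.5)):
        f=lambda x,y:px((500.3-12+43*np.sin(a)+x,-217+y,47+43*np.cos(a)));print("toggle",nm,f(0,-11),f(0,11))
    k=(G.max(2)<85).astype(np.uint8);k[290:]=0
    n,l,S,c=cv2.connectedComponentsWithStats(k)
    for i in range(1,n):
        if S[i,4]>60:print(S[i],c[i],G[l==i].mean(0))
    return G
E
python3 - <<'E'
from h import *
G=guardview("w8")
print(G[0:288:6,306:340:4].max(2).mean(1).astype(int))
E
```

```text
clock: 22.78
tool_pos: [457.6, -216.4, 248.5]
tool_rot: [1.0, -0.001, 0.001, 0.001]
ft_force: [0.4, 0.2, -0.7]
finger_gap: -0.1
gripper_force: 0.0
t 22.7833 q [-0.51 -0.15  1.39 -0.    1.9   1.06] p [ 457.58 -216.42  248.48] F [ 0.37  0.18 -0.74] gap -0.12686414503174367 gf 0.0
0 knob [337.08 206.47] [309.93 206.52] frim [358.4 208.9] [287.95 209.03] ftop [323.39 218.05]
0.4 knob [338.79 168.3 ] [308.45 168.35] frim [362.28 208.32] [284.34 208.46] ftop [323.53 196.32]
0.8 knob [339.93 112.29] [307.35 112.33] frim [366.77 191.97] [280.11 192.13] ftop [323.62 153.68]
1.0 knob [340.1   82.08] [307.09  82.11] frim [368.99 177.17] [277.98 177.32] ftop [323.63 126.2 ]
1.2 knob [339.97  53.87] [307.09  53.9 ] frim [371.02 158.18] [276.02 158.33] ftop [323.6   96.98]
1.4 knob [339.55  30.14] [307.33  30.17] frim [372.66 135.82] [274.4  135.96] ftop [323.55  68.48]
1.5 knob [339.25  20.55] [307.54  20.57] frim [373.29 123.78] [273.77 123.91] ftop [323.52  55.3 ]
1.6 knob [338.89  12.65] [307.79  12.67] frim [373.76 111.45] [273.28 111.58] ftop [323.48  43.22]
1.7 knob [338.5    6.52] [308.08 
[... 338 characters left out ...]
6.55  98.78] [80.67 78.66 77.08]
[ 532   67   71   73 2777] [563.31 108.08] [71.06 69.37 68.03]
[  0  70  43  19 440] [19.95 79.41] [69.85 68.33 66.94]
[308  99  24  33 407] [319.97 113.22] [72.94 72.7  69.93]
[ 274  146  100   61 3925] [324.3  170.72] [63.86 64.33 63.01]
[  0 180  54  20 628] [ 21.24 189.61] [71.59 69.87 68.55]
[ 86 236  31  54 442] [100.4  262.76] [58.46 34.18 69.55]
[ 30 254  24  36 283] [ 41.27 271.94] [56.2  31.27 67.9 ]
[313 275  17  15 151] [322.53 282.52] [44.81 44.87 44.28]
[173 173 177 176 177 180 182 185 186 190 192 193 194 195 186 121 140 109
  77 109  99  94 118 129 131  76  78  74  64  59  52  53  41  40  59 106
 178 179 174 179 178 178 170 156 147 145  86  78]
```

Guard is now at about 0.84: knob at row ~110, front top edge at row 146. The fingers rode up the front wall, so instead I tilt the tool 30°, reach under the front rim and lift it.

```bash
python3 -m handwheel '[[[0,0,0,0,0.134,0,255],[0,0,0,0,0.134,0,255],[0,0,0,0,0.134,0,255],[0,0,0,0,0.134,0,255],[0,0,0,0,0.134,0,255],[0,0,0,0,0,0,255],[0,0,0,0,0,0,255]]]'
cat >> h.py <<'E'
def R30(t=np.pi/6): return RD(0)@R.from_rotvec([0,t,0]).as_matrix()
E
python3 - <<'E'
from h import *
st();go([430,-217,98],R30())
E
```

```text
clock: 23.42
tool_pos: [455.5, -216.1, 243.5]
tool_rot: [0.966, -0.003, 0.257, -0.0]
ft_force: [0.8, 0.8, 0.2]
finger_gap: 0.3
gripper_force: 0.0
t 23.4167 q [-0.77 -0.6   1.83  0.35  1.53  0.86] p [ 455.46 -216.14  243.55] F [0.84 0.83 0.18] gap 0.3035777944866504 gf 0.0
 turn [ 0.    0.   -0.01] rows 0.04948970576028895 shift after turn [-0.95  0.01  1.13] shift before [-0.94  0.01  1.14]
```

```bash
python3 -m handwheel '[[[-0.16,0,0.19,0,0,0,255],[-0.16,0,0.19,0,0,0,255],[-0.16,0,0.19,0,0,0,255],[-0.16,0,0.19,0,0,0,255],[-0.16,0,0.19,0,0,0,255],[-0.15,0,0.18,0,0,0,255],[0,0,0,0,0,0,255],[0,0,0,0,0,0,255]]]'
python3 - <<'E'
from h import *
st();go([430,-217,98],R30());go([477,-217,98],R30())
E
```

```text
clock: 24.08
tool_pos: [431.7, -215.5, 100.3]
tool_rot: [0.966, -0.001, 0.258, -0.001]
ft_force: [0.9, -0.1, 1.1]
finger_gap: -0.1
gripper_force: 0.0
t 24.0833 q [-0.82 -0.69  2.14  0.38  1.34  0.74] p [ 431.7  -215.51  100.3 ] F [ 0.93 -0.11  1.09] gap -0.14681275878150327 gf 0.0
 turn [-0.  0. -0.] rows 0.02309100067121083 shift after turn [-0.03  0.01  0.01] shift before [-0.03  0.01  0.01]
 turn [-0.  0. -0.] rows 0.02309100067121083 shift after turn [0.38 0.01 0.25] shift before [0.38 0.01 0.25]
```

```bash
python3 -m handwheel '[[[0.1,0,0.06,0,0,0,255],[0.1,0,0.065,0,0,0,255],[0.1,0,0.065,0,0,0,255],[0.08,0,0.06,0,0,0,255],[0,0,0,0,0,0,255],[0,0,0,0,0,0,255]]]'
python3 - <<'E'
from h import *
st();go([477,-217,98],R30())
E
python3 -m handwheel '[[[0.05,0,0,0,0,0,255],[0.075,0,-0.01,0,0,0,255],[0.07,0,-0.01,0,0,0,255],[0.07,0,0,0,0,0,255],[0.07,0,0.003,0,0,0,255],[0,0,0,0,0,0,255]]]'
python3 - <<'E'
from h import *
st()
E
```

```text
clock: 24.58
tool_pos: [478.0, -216.3, 100.4]
tool_rot: [0.966, -0.0, 0.26, 0.001]
ft_force: [-0.1, 0.1, 0.1]
finger_gap: 0.1
gripper_force: 0.0
t 24.5833 q [-0.73 -0.57  2.06  0.36  1.26  0.8 ] p [ 478.01 -216.26  100.4 ] F [-0.12  0.13  0.07] gap 0.1453088324881556 gf 0.0
 turn [ 0. -0.  0.] rows 0.02066350335157386 shift after turn [-0.02  0.01  0.02] shift before [-0.02  0.01  0.02]
clock: 25.08
tool_pos: [506.3, -216.4, 118.0]
tool_rot: [0.966, -0.001, 0.26, 0.001]
ft_force: [0.2, -0.7, 0.1]
finger_gap: -0.1
gripper_force: 0.0
t 25.0833 q [-0.68 -0.5   1.99  0.34  1.25  0.85] p [ 506.27 -216.38  117.98] F [ 0.22 -0.66  0.13] gap -0.07987804554474488 gf 0.0
```

```bash
python3 -m handwheel '[[[0.07,0,0.012,0,0,0,255],[0.07,0,0.013,0,0,0,255],[0.065,0,0.022,0,0,0,255],[0.065,0,0.022,0,0,0,255],[0.062,0,0.032,0,0,0,255],[0.062,0,0.032,0,0,0,255],[0.076,0,0.053,0,0,0,255],[0.07,0,0.04,0,0,0,255],[0,0,0,0,0,0,255],[0,0,0,0,0,0,255]]]'
python3 -m handwheel '[[[-0.1,0,-0.05,0,0,0,255],[-0.3,0,-0.25,0,0,0,255],[-0.2,0,-0.35,0,0,0,255],[-0.1,0,-0.4,0,0,0,255],[0,0,-0.35,0,0,0,255],[0,0,0,0,-0.134,0,255],[0,0,0,0,-0.134,0,255],[0,0,0,0,-0.134,0,255],[0,0,0,0,-0.134,0,255],[0,0,0,0,-0.134,0,255],[0,0,0,0,0,0,255],[0,0,0,0,0,0,255]]]'
python3 - <<'E'
from h import *
G=guardview("w9")
print(G[0:288:6,306:340:4].max(2).mean(1).astype(int))
E
```

```text
clock: 25.92
tool_pos: [565.6, -216.4, 127.3]
tool_rot: [0.965, -0.001, 0.262, 0.001]
ft_force: [0.6, 2.6, 8.2]
finger_gap: 0.3
gripper_force: 3.6
clock: 26.92
tool_pos: [433.6, -215.5, 207.8]
tool_rot: [1.0, -0.0, -0.002, -0.001]
ft_force: [-0.1, -0.2, 0.7]
finger_gap: -0.4
gripper_force: 0.0
t 26.9167 q [-0.53 -0.22  1.52 -0.    1.84  1.04] p [ 433.6  -215.52  207.85] F [-0.06 -0.18  0.67] gap -0.37395165006501074 gf 0.0
0 knob [341.59 183.73] [309.54 183.7 ] frim [365.17 191.25] [284.9  191.17] ftop [325.31 199.26]
0.4 knob [344.28 134.69] [307.64 134.66] frim [370.33 188.7 ] [280.19 188.61] ftop [325.66 170.95]
0.8 knob [346.29  62.95] [306.29  62.93] frim [376.57 167.16] [274.53 167.07] ftop [326.03 116.28]
1.0 knob [346.73  24.82] [306.05  24.81] frim [379.79 148.19] [271.63 148.1 ] ftop [326.19  81.14]
1.2 knob [346.68  -9.83] [306.16  -9.84] frim [382.81 123.99] [268.93 123.91] ftop [326.31  44.09]
1.4 knob [346.15 -37.6 ] [306.61 -37.6 ] frim [385.34  95.6 ] [266.69  95.53] ftop [326.37   8.66]
1.5 knob [345.74 -48.17] [306.94 -48.17] frim [386.34  80.38] [265.81  80.32] fto
[... 425 characters left out ...]
] [604.33  75.96] [70.67 68.99 67.67]
[ 0 41  6 12 62] [ 2.31 47.26] [69.65 68.26 66.74]
[ 270   88  112   34 1231] [327.34  95.39] [61.68 62.45 61.61]
[ 298  120   55   67 3495] [325.11 152.66] [56.34 57.77 58.25]
[  0 163  22  11 211] [ 10.05 168.17] [71.66 69.9  68.58]
[293 167  79  28 173] [340.92 190.21] [78.15 81.64 79.25]
[ 59 223  40  67 678] [ 77.75 256.04] [58.14 33.64 69.53]
[  0 243  30  47 455] [ 12.93 266.89] [55.69 30.95 67.35]
[317 275  12  15 143] [322.64 282.52] [43.67 43.64 43.17]
[ 96 121 159 159 159 151 147 149 162 134 135 134 134 134 134  64 106 122
 109  93  78  66  65  65  67  66  56  53  43  37  38  81  88 122 131 149
 175 180 179 179 180 182 177 173 164 147  89  85]
```

The front rim at row ~88–95 puts the guard at about 1.4. Now I flip the toggle with shut fingers from the -x side.

```bash
python3 -m handwheel '[[[0.03,0.01,0.2,0,0,0,255],[0.03,0,0.35,0,0,0,255],[0,0,0.35,0,0,0,255],[0,0,0.3,0,0,0,255],[0,0,0.15,0,0,0,255],[0,0,0.08,0,0,0,255],[0,0,0,0,0,0,255],[0,0,0,0,0,0,255]]]'
python3 - <<'E'
from h import *
st();go([482,-217,63],RD(0))
E
```

```text
clock: 27.63
tool_pos: [438.2, -217.5, 68.7]
tool_rot: [1.0, -0.002, 0.001, 0.001]
ft_force: [-0.6, 0.4, 0.5]
finger_gap: 0.3
gripper_force: 0.0
t 27.6333 q [-0.53 -0.2   1.75 -0.    1.59  1.04] p [ 438.19 -217.55   68.7 ] F [-0.65  0.41  0.46] gap 0.30520483658486514 gf 0.0
 turn [ 0. -0. -0.] rows 0.030387569998731448 shift after turn [ 0.44 -0.01  0.06] shift before [ 0.44 -0.01  0.06]
```

```bash
python3 -m handwheel '[[[0.03,0,0.05,0,0,0,255],[0.05,0,0,0,0,0,255],[0.06,0,0,0,0,0,255],[0.06,0,0,0,0,0,255],[0.06,0,0,0,0,0,255],[0.06,0,0,0,0,0,255],[0.06,0,0,0,0,0,255],[0.05,0,0,0,0,0,255],[0,0,0,0,0,0,255],[0,0,0,0,0,0,255]]]'
python3 - <<'E'
from h import *
st()
E
python3 -m handwheel '[[[0.03,0,0,0,0,0,255],[0.03,0,0,0,0,0,255],[0,0,0,0,0,0,255],[0,0,0,0,0,0,255]]]'
python3 - <<'E'
from h import *
st()
E
```

```text
clock: 28.47
tool_pos: [481.2, -217.1, 61.8]
tool_rot: [1.0, -0.001, -0.001, 0.0]
ft_force: [-0.8, 1.0, -0.1]
finger_gap: 0.2
gripper_force: 0.0
t 28.4667 q [-0.49 -0.08  1.66 -0.    1.57  1.09] p [ 481.23 -217.09   61.81] F [-0.77  0.98 -0.12] gap 0.16200560845033507 gf 0.0
clock: 28.8
tool_pos: [487.1, -217.2, 62.1]
tool_rot: [1.0, -0.001, -0.001, 0.0]
ft_force: [0.0, 0.6, 0.6]
finger_gap: -0.0
gripper_force: 0.0
t 28.8 q [-0.48 -0.07  1.64 -0.    1.57  1.09] p [ 487.14 -217.22   62.07] F [0.03 0.6  0.6 ] gap -0.018735253337343705 gf 0.0
```

```bash
python3 -m handwheel '[[[0.025,0,0,0,0,0,255],[0.025,0,0,0,0,0,255],[0,0,0,0,0,0,255],[0,0,0,0,0,0,255]]]'
python3 - <<'E'
from h import *
st()
E
```

```text
clock: 29.13
tool_pos: [492.2, -217.2, 62.0]
tool_rot: [1.0, -0.001, -0.001, 0.0]
ft_force: [0.1, -0.2, -0.1]
finger_gap: -0.0
gripper_force: 0.0
t 29.1333 q [-0.48 -0.05  1.63 -0.    1.57  1.1 ] p [ 492.15 -217.19   61.99] F [ 0.1  -0.19 -0.11] gap -0.03760101651051755 gf 0.0
```

```bash
python3 -m handwheel '[[[0.03,0,0,0,0,0,255],[0,0,0,0,0,0,255],[0,0,0,0,0,0,255]]]'; python3 -m handwheel '[[[0.03,0,0,0,0,0,255],[0,0,0,0,0,0,255],[0,0,0,0,0,0,255]]]'
python3 - <<'E'
from h import *
st()
S=vision.snapshot("wrist")["color"];print(S[180:300:6,300:348:6].max(2))
E
```

```text
clock: 29.38
tool_pos: [495.2, -217.2, 62.0]
tool_rot: [1.0, -0.001, -0.001, 0.0]
ft_force: [-0.8, -0.2, 0.2]
finger_gap: 0.1
gripper_force: 0.0
clock: 29.63
tool_pos: [498.2, -217.2, 62.0]
tool_rot: [1.0, -0.001, -0.001, 0.0]
ft_force: [-0.2, -0.1, -0.0]
finger_gap: 0.2
gripper_force: 0.0
t 29.6333 q [-0.47 -0.04  1.62 -0.    1.56  1.1 ] p [ 498.22 -217.21   62.02] F [-0.21 -0.09 -0.05] gap 0.20576304851942193 gf 0.0
[[152 154 151 152 152 154 153 154]
 [146 145 147 149 145 146 147 146]
 [101 102 103 100 102 103 102  98]
 [ 97  96  96  96  96  95  94  97]
 [ 97  96  94  96  96  96  96  98]
 [ 95  95  97  96  97  94  95  95]
 [ 96  94  95  97  94  95  96  95]
 [ 96  96  97  93  97  96  94  96]
 [ 96  96  95  97  95  95  95  97]
 [ 96  95  95  97  94  94  96  94]
 [ 93  95  95  97  97  93  95  97]
 [ 96  95  96  95  97  97  96  93]
 [ 96  95  95  94  97  97  97  96]
 [ 76  75  77  78  79  79  79  77]
 [ 73  70  74  73  73  74  73  74]
 [ 72  71  72  73  70  73  71  72]
 [ 72  73 103  97  30 101 102  75]
 [ 72  73 104  96  31 102 103  74]
 [ 37  75 103 101  35 102 101  38]
 [ 40  93 101  87  38 101 103  38]]
```

Run:
```python
from h import *
S=vision.snapshot("wrist")["color"];print(S[240:300:4,268:384:6].max(2))
T=tool();s=vision.snapshot("wrist");M=np.linalg.inv(T@s["mount"])
px=lambda x,y,z:(lambda q:(q[:2]/q[2]).round())(s["mtx"]@(M[:3,:3]@np.array([x,y,z],float)+M[:3,3]))
for a in(-.5,-.3,0,.3,.5):print(a,[px(488.3+r*np.sin(a)+u*np.cos(a),-217-v,47+r*np.cos(a)-u*np.sin(a)) for r,u in((43,4.5),(43,-4.5),(25,4.5)) for v in(11,-11)])
```

```text
[[ 96  94  94  96  95  95  94  96  96  97  97  96  96  96  95  96  95  95
   95  95]
 [ 95  94  98  96  94  98  95  96  93  93  96  95  96  97  97  95  95  93
   96  94]
 [ 94  95  95  94  94  96  94  98  96  98  95  94  96  97  96  95  96  95
   94  96]
 [ 95  96  95  94  95  94  95  95  96  96  96  96  96  96  97  94  96  95
   99  96]
 [ 95  95  95  95  94  94  93  93  94  95  94  94  95  93  95  96  91  96
   95  96]
 [107 106  75  71  72  74  74  73  75  71  75  71  74  76  72  74  73 110
  109 107]
 [106 106  79  73  72  75  74  72  74  72  76  72  73  74  72  74  73 108
  107 105]
 [106 107  85  68  72  75  74  73  75  72  75  71  73  73  72  74  73 104
  104 105]
 [177 172  87  72  71  73  76  74  74  42  71  74  74  72  71  75  72 105
  106 105]
 [176 175 149  71  72  72  74 101 102  33  99 104  75  72  71  75  72 106
  104 104]
 [176 175 155  77  73  73  75 105 102  34 102 102  74  74  72  75  73 106
  105 105]
 [178 175 156 116  85  71  74 103 102  35 101 103  75  71  71  75  73 106
  106 106]
 [175 178 163 117 104  37  38 103 102  32 101 102  50  37  50  76  73 106
  104 104]
 [176 178 170 115  38  38  38 100 103  31 100 103  61  40  38  73  72 106
  103 104]
 [175 176 172 116  45  47  51 103 102  33  97 101  81  47  45  72  72 103
  106 104]]
-0.5 [array([346., 343.]), array([300., 343.]), array([345., 352.]), array([301., 352.]), array([344., 311.]), array([302., 311.])]
-0.3 [array([347., 331.]), array([300., 331.]), array([346., 344.]), array([300., 344.]), array([345., 304.]), array([302., 304.])]
0 [array([347., 306.]), array([299., 306.]), array([347., 324.]), array([300., 324.]), array([345., 290.]), array([302., 290.])]
0.3 [array([347., 278.]), array([299., 278.]), array([348., 298.]), array([299., 298.]), array([345., 275.]), array([302., 275.])]
0.5 [array([347., 259.]), array([299., 259.]), array([347., 279.]), array([299., 279.]), array([345., 265.]), array([302., 265.])]
```

```bash
python3 -m handwheel '[[[-0.25,0,0,0,0,0,255],[-0.3,0,-0.3,0,0,0,255],[-0.1,0,-0.35,0,0,0,255],[0,0,-0.35,0,0,0,255],[0,0,-0.35,0,0,0,255],[0,0,-0.12,0,0,0,255],[0,0,0,0,0,0,255],[0,0,0,0,0,0,255]]]'
python3 - <<'E'
from h import *
guardview("w10");A=cv2.imread("pics/w9.png").max(2);B=cv2.imread("pics/w10.png").max(2)
print(A[70:210:5,285:366:6]);print(B[70:210:5,285:366:6])
E
```

```text
clock: 30.45
tool_pos: [434.1, -217.2, 208.9]
tool_rot: [1.0, -0.001, -0.0, 0.001]
ft_force: [-0.0, 0.2, -0.6]
finger_gap: 0.1
gripper_force: 0.0
t 30.45 q [-0.53 -0.22  1.52 -0.    1.84  1.04] p [ 434.14 -217.16  208.86] F [-0.03  0.19 -0.63] gap 0.1323176780698768 gf 0.0
0 knob [338.87 184.72] [306.99 184.77] frim [362.77 192.24] [282.84 192.36] ftop [322.89 200.25]
0.4 knob [341.13 135.97] [304.74 136.02] frim [367.71 189.65] [278.   189.78] ftop [322.93 172.05]
0.8 knob [342.72  64.88] [303.04  64.93] frim [373.62 168.18] [272.15 168.33] ftop [322.92 117.75]
1.0 knob [343.    27.17] [302.67  27.22] frim [376.64 149.32] [269.13 149.47] ftop [322.89  82.93]
1.2 knob [342.85  -7.08] [302.7   -7.04] frim [379.44 125.29] [266.32 125.44] ftop [322.85  46.25]
1.4 knob [342.3  -34.52] [303.12 -34.48] frim [381.77  97.14] [263.96  97.29] ftop [322.8   11.21]
1.5 knob [341.9  -44.97] [303.47 -44.93] frim [382.67  82.07] [263.03  82.22] ftop [322.77  -4.58]
1.6 knob [341.43 -53.04] [303.88 -53.01] frim [383.35  66.72] [262.31  66.87] ftop [322.74 -18.72]
1.7 knob [340.9  -58.73] [304.35 -58
[... 3389 characters left out ...]
0  67  63  64 106  64  61  65  66  63  89  91  89]
 [ 91  90  66  62  62  66  28  42  63  63  62  90  90  89]
 [ 88  90  66  64  95  64  26  30  63  63  64  89  91  90]
 [ 90  90  68  66  61  62  22  34  63  63  62  90  91  92]
 [ 90  91  70  92  61  23  27  32  23  65  63  89  87  91]
 [ 90  90  72  76  60  23  25  28  31  61  61  91  91  90]
 [ 89  91  74  61  59  30  32  35  31  62  63  88  88  87]
 [ 92  90  75  61  58  31  24  26  25  64  61  89  89  88]
 [ 92  88  91  91  89  90  90  87  91  90  88  88  90  90]
 [ 82  84  82  80  80  78  80  81  79  83  79  81  78  79]
 [107 182 181 183 180 108 109 109 109 111 108 107 108 108]
 [160 178 177 175 176 157 107 108 106 110 108 105 107 105]]
```

The wrist view shows a dark T (stem rows 155–170, paddle rows 170–187), so the toggle is still off. The pad geometry in the pictures, scaled by the gap, puts the real fingertips about 20–25 mm short of the nominal TCP. That also explains the knob slip. I push again, lower.

```bash
python3 -m handwheel '[[[0.03,0,0.25,0,0,0,255],[0.03,0,0.35,0,0,0,255],[0,0,0.35,0,0,0,255],[0,0,0.35,0,0,0,255],[0,0,0.2,0,0,0,255],[0,0,0.08,0,0,0,255],[0,0,0,0,0,0,255],[0,0,0,0,0,0,255]]]'
python3 -m handwheel '[[[0.05,0,0,0,0,0,255],[0.06,0,0,0,0,0,255],[0.06,0,0,0,0,0,255],[0.06,0,0,0,0,0,255],[0.06,0,0,0,0,0,255],[0.06,0,0,0,0,0,255],[0.05,0,0,0,0,0,255],[0.05,0,0,0,0,0,255],[0,0,0,0,0,0,255],[0,0,0,0,0,0,255]]]'
python3 - <<'E'
from h import *
st();S=vision.snapshot("wrist")["color"];print(S[236:300:4,268:384:6].max(2))
E
```

```text
clock: 31.17
tool_pos: [439.3, -216.9, 50.3]
tool_rot: [1.0, -0.001, -0.001, 0.0]
ft_force: [0.1, -0.6, -0.2]
finger_gap: -0.1
gripper_force: 0.0
clock: 32.0
tool_pos: [484.9, -217.0, 50.2]
tool_rot: [1.0, -0.001, -0.001, 0.0]
ft_force: [-0.9, 1.2, -0.2]
finger_gap: 0.0
gripper_force: 0.0
t 32.0 q [-0.48 -0.07  1.67 -0.    1.54  1.09] p [ 484.88 -217.05   50.22] F [-0.93  1.2  -0.22] gap 0.009458141246124286 gf 0.0
[[116 114  76  83  80  79  82  80  82  79  83  82  82  80  82  83  79  86
  119 116]
 [117 114  78  81  79  80  79  80  82  80  82  83  84  77  80  79  82  85
  119 119]
 [118 115  80  82  80  79  80  82  83  79  83  82  84  79  82  79  81  92
  119 117]
 [117 116  74  80  77  77  77  79  78  78  81  78  80  76  81  78  80  90
  117 115]
 [118 119  78  78  80  48  39  42  39  38  39  38  38  39  80  79  81  95
  115 116]
 [119 117  78  78  80  41  41  40  39  41  39  39  41  43  79  76  81 102
  117 115]
 [116 118  80  82  80  41  43  40  42  41  44  42  46  40  81  76  81 101
  115 116]
 [114 116  79  80  80  42  46  46  46  45  42  46  45  42  80  80  81 106
  116 116]
 [116 116  77  79  81  59  37  40  38  40  36  36  36  36  81  80  81 109
  117 114]
 [115 116  78  79  79  79  70  67  68  31  38  70  71  78  81  77  81 111
  115 116]
 [116 114  79  80  79  77  79 111 110  36 110 110  80  79  80  78  79 109
  116 118]
 [117 117  78  80  80  79  76 113 113  38 114 113  81  78  80  79  82 113
  116 112]
 [193 192  82  80  77  77  79 113 113  40 111 113  86  80  81  80  82 109
  114 115]
 [193 192 129  82  71  38  39 112 112  38 110 111  53  45  52  77  82 111
  113 111]
 [194 192 130  86  43  41  45 114 113  35 108 114  69  39  38  77  79 116
  116 117]
 [192 192 128 126  50  51  56 114 113  37 106 113  88  49  52  79  79 115
  113 116]]
```

Now the dark paddle (cols 298–346, rows 252–271) is moving ahead of the fingers. I work out its angle.

```bash
cat >> h.py <<'E'
def tog():
    T=tool();s=vision.snapshot("wrist");M=np.linalg.inv(T@s["mount"])
    px=lambda x,y,z:(lambda q:(q[:2]/q[2]).round())(s["mtx"]@(M[:3,:3]@np.array([x,y,z],float)+M[:3,3]))
    for a in(-.5,0,.2,.3,.4,.5):print(a+.5,"rows r43+,r43-,r25+",[px(488.3+r*np.sin(a)+u*np.cos(a),-217,47+r*np.cos(a)-u*np.sin(a))[1] for r,u in((43,4.5),(43,-4.5),(25,4.5),(25,-4.5))])
    G=s["color"].max(2)
    c=G[:,300:346].mean(1);r=np.where((c<58)&(np.arange(480)<275))[0];print("dark rows",r.min() if len(r) else None,r.max() if len(r) else None)
E
python3 - <<'E'
from h import *
tog()
E
python3 -m handwheel '[[[0.025,0,0,0,0,0,255],[0.025,0,0,0,0,0,255],[0,0,0,0,0,0,255],[0,0,0,0,0,0,255]]]'
python3 - <<'E'
from h import *
st();tog()
E
```

```text
0.0 rows r43+,r43-,r25+ [np.float64(332.0), np.float64(342.0), np.float64(298.0), np.float64(308.0)]
0.5 rows r43+,r43-,r25+ [np.float64(290.0), np.float64(310.0), np.float64(274.0), np.float64(291.0)]
0.7 rows r43+,r43-,r25+ [np.float64(269.0), np.float64(291.0), np.float64(263.0), np.float64(282.0)]
0.8 rows r43+,r43-,r25+ [np.float64(258.0), np.float64(280.0), np.float64(257.0), np.float64(277.0)]
0.9 rows r43+,r43-,r25+ [np.float64(248.0), np.float64(270.0), np.float64(252.0), np.float64(271.0)]
1.0 rows r43+,r43-,r25+ [np.float64(238.0), np.float64(259.0), np.float64(247.0), np.float64(266.0)]
dark rows 249 271
clock: 32.43
tool_pos: [489.4, -217.2, 50.4]
tool_rot: [1.0, -0.001, -0.001, 0.0]
ft_force: [-1.9, 0.6, 0.2]
finger_gap: 0.1
gripper_force: 0.8
t 32.4333 q [-0.48 -0.06  1.65 -0.    1.54  1.09] p [ 489.43 -217.24   50.42] F [-1.88  0.61  0.15] gap 0.13134322799780293 gf 0.7733662288956111
0.0 rows r43+,r43-,r25+ [np.float64(341.0), np.float64(351.0), np.float64(306.0), np.float64(317.0)]
0.5 rows r43+,r43-,r25+ [np.float64(300.0), np.float64(320.0), np.float64(283.0), np.float64(301.0)]
0.7 rows r43+,r43-,r25+ [np.float64(280.0), np.float64(301.0), np.float64(272.0), np.float64(291.0)]
0.8 rows r43+,r43-,r25+ [np.float64(269.0), np.float64(291.0), np.float64(267.0), np.float64(286.0)]
0.9 rows r43+,r43-,r25+ [np.float64(259.0), np.float64(281.0), np.float64(261.0), np.float64(281.0)]
1.0 rows r43+,r43-,r25+ [np.float64(249.0), np.float64(270.0), np.float64(256.0), np.float64(275.0)]
dark rows 251 274
```

```bash
python3 -m handwheel '[[[0.02,0,0,0,0,0,255],[0,0,0,0,0,0,255],[0,0,0,0,0,0,255]]]'
python3 - <<'E'
from h import *
st();tog()
E
python3 -m handwheel '[[[-0.25,0,0,0,0,0,255],[-0.3,0,-0.3,0,0,0,255],[-0.02,0,-0.35,0,0,0,255],[0,0,-0.35,0,0,0,255],[0,0,-0.35,0,0,0,255],[0,0,-0.25,0,0,0,255],[0,0,0,0,0,0,255],[0,0,0,0,0,0,255]]]'
python3 - <<'E'
from h import *
st();tog();G=cv2.imread("pics/w10.png")
guardview("w11")
E
```

```text
clock: 32.73
tool_pos: [489.7, -217.2, 50.3]
tool_rot: [1.0, -0.001, -0.003, 0.0]
ft_force: [-9.2, 0.3, 3.7]
finger_gap: 0.1
gripper_force: 4.8
t 32.7333 q [-0.48 -0.05  1.65 -0.    1.55  1.09] p [ 489.66 -217.25   50.3 ] F [-9.18  0.26  3.7 ] gap 0.10138792204686412 gf 4.80234844610095
0.0 rows r43+,r43-,r25+ [np.float64(342.0), np.float64(352.0), np.float64(307.0), np.float64(317.0)]
0.5 rows r43+,r43-,r25+ [np.float64(301.0), np.float64(321.0), np.float64(284.0), np.float64(301.0)]
0.7 rows r43+,r43-,r25+ [np.float64(281.0), np.float64(302.0), np.float64(273.0), np.float64(292.0)]
0.8 rows r43+,r43-,r25+ [np.float64(270.0), np.float64(292.0), np.float64(267.0), np.float64(287.0)]
0.9 rows r43+,r43-,r25+ [np.float64(260.0), np.float64(282.0), np.float64(262.0), np.float64(281.0)]
1.0 rows r43+,r43-,r25+ [np.float64(250.0), np.float64(271.0), np.float64(257.0), np.float64(276.0)]
dark rows 252 274
clock: 33.45
tool_pos: [436.5, -217.5, 212.4]
tool_rot: [1.0, -0.001, 0.001, 0.002]
ft_force: [0.1, -1.0, -0.3]
finger_gap: -0.2
gripper_force: 0.0
t 33.45 q [-0.53 -0.21  1.51 -0.    1.84
[... 1800 characters left out ...]
40.39] ftop [322.82 -36.46]
toggle off [335.67 184.66] [310.19 184.7 ]
toggle on [336.11 134.87] [309.66 134.9 ]
[ 558   29   82   85 4316] [598.28  79.54] [70.7  69.   67.68]
[630  45  10  53 346] [635.56  71.64] [80.75 78.8  77.12]
[ 0 47  7 11 71] [ 2.79 52.34] [70.01 68.48 67.06]
[ 268   93  110   33 1051] [324.51 100.53] [60.53 61.43 60.47]
[ 296  123   54   67 3410] [322.77 155.86] [55.73 57.14 57.59]
[  0 167  22  11 212] [ 10.14 171.74] [71.45 69.77 68.28]
[297 195  70   3 126] [334.54 196.41] [78.3  81.38 79.02]
[ 59 226  38  64 650] [ 77.01 257.54] [58.3  33.97 69.58]
[  0 246  29  44 428] [ 12.24 268.34] [55.71 30.9  67.43]
[318 275  10  15 137] [322.79 282.36] [41.3  41.37 41.12]
```

The toggle went to its stop (9 N), so it is on. The guard stands at about 1.42. To close it, I push the knob back from the far side with shut fingers.

```bash
python3 -m handwheel '[[[0.35,0,-0.05,0,0,0,255],[0.35,0,0,0,0,0,255],[0.35,0,0,0,0,0,255],[0.35,0,0,0,0,0,255],[0.35,0,0,0,0,0,255],[0.35,0,0,0,0,0,255],[0,0,0.25,0,0,0,255],[0,0,0.35,0,0,0,255],[0,0,0.3,0,0,0,255],[0,0,0.18,0,0,0,255],[0,0,0,0,0,0,255],[0,0,0,0,0,0,255]]]'
python3 - <<'E'
from h import *
G=cv2.imread("pics/w11.png").max(2)[:,316:334].mean(1);print(G[120:200:4].astype(int))
st()
E
```

```text
clock: 34.55
tool_pos: [643.9, -216.9, 103.5]
tool_rot: [1.0, -0.001, -0.003, -0.001]
ft_force: [0.2, -1.2, 0.8]
finger_gap: -0.2
gripper_force: 0.0
[92 78 71 40 28 26 24 24 40 39 42 58 63 62 62 62 62 75 88 81]
t 34.55 q [-0.37  0.32  1.16 -0.    1.68  1.2 ] p [ 643.86 -216.94  103.53] F [ 0.21 -1.17  0.84] gap -0.22942517822836184 gf 0.0
```

```bash
python3 -m handwheel '[[[-0.1,0,0,0,0,0,255],[-0.1,0,-0.02,0,0,0,255],[-0.092,0,-0.05,0,0,0,255],[-0.092,0,-0.05,0,0,0,255],[-0.1,0,-0.032,0,0,0,255],[-0.1,0,-0.032,0,0,0,255],[-0.105,0,-0.012,0,0,0,255],[-0.105,0,-0.012,0,0,0,255],[0,0,0,0,0,0,255]]]'
python3 - <<'E'
from h import *
guardview("w12")
E
```

```text
clock: 35.3
tool_pos: [566.1, -218.0, 132.9]
tool_rot: [1.0, -0.001, 0.003, 0.002]
ft_force: [-0.0, 0.8, 8.2]
finger_gap: 0.1
gripper_force: 3.8
t 35.3 q [-0.42  0.1   1.35 -0.    1.69  1.15] p [ 566.1  -218.01  132.94] F [-0.01  0.76  8.21] gap 0.14663638279705848 gf 3.7762706726789474
0 knob [340.9  406.81] [303.25 406.96] frim [367.27 358.22] [276.63 358.55] ftop [322.06 398.62]
0.4 knob [344.04 385.39] [299.97 385.56] frim [373.71 378.37] [270.27 378.77] ftop [322.05 400.28]
0.8 knob [346.3  325.09] [297.38 325.25] frim [381.66 381.86] [262.31 382.32] ftop [321.96 369.11]
1.0 knob [346.67 283.62] [296.79 283.77] frim [385.83 374.38] [258.07 374.86] ftop [321.88 339.35]
1.2 knob [346.4  239.94] [296.83 240.07] frim [389.76 359.48] [254.05 359.97] ftop [321.78 301.89]
1.4 knob [345.54 198.98] [297.48 199.09] frim [393.05 337.01] [250.62 337.5 ] ftop [321.67 260.26]
1.5 knob [344.93 180.87] [298.   180.97] frim [394.34 323.19] [249.26 323.67] ftop [321.62 239.3 ]
1.6 knob [344.23 164.83] [298.62 164.93] frim [395.31 307.94] [248.21 308.41] ftop [321.57 219.03]
1.7 knob [343.46 151.11] [299.32 151.19] frim [395.94 291.58] [247.49 292.04] ftop [321.52 199.97]
1.8 knob [342.65 139.8 ] [300.08 139.87] frim [396.2  274.49] [247.13 274.93] ftop [321.48 182.58]
toggle off [336.8  373.41] [307.19 373.52]
toggle on [337.32 323.46] [306.4  323.57]
[  94    0   48   69 2704] [118.12  30.19] [79.12 77.17 77.08]
[  7 192   7  16  76] [ 10.32 199.55] [75.37 73.7  72.11]
[ 587  194   53   77 3027] [617.26 228.41] [70.77 69.07 67.72]
[316 275  15  15 157] [322.89 282.17] [45.96 46.14 45.41]
```

```bash
python3 -m handwheel '[[[0,0,-0.35,0,0,0,255],[0,0,-0.35,0,0,0,255],[0,0,-0.2,0,0,0,255],[-0.3,0,0,0,0,0,255],[-0.3,0,0,0,0,0,255],[-0.3,0,0,0,0,0,255],[-0.2,0,0,0,0,0,255],[0,0,0,0,0,0,255],[0,0,0,0,0,0,255]]]'
python3 - <<'E'
from h import *
G=guardview("w13");print(G[0:230:6,300:348:4].max(2))
E
```

```text
clock: 36.1
tool_pos: [455.7, -217.3, 220.1]
tool_rot: [1.0, -0.002, 0.001, 0.001]
ft_force: [-0.4, 0.1, 0.1]
finger_gap: 0.1
gripper_force: 0.0
t 36.1 q [-0.51 -0.16  1.45 -0.    1.85  1.06] p [ 455.71 -217.3   220.1 ] F [-0.45  0.07  0.13] gap 0.09052690006670501 gf 0.0
0 knob [337.54 210.42] [307.61 210.5 ] frim [360.5  212.16] [284.4  212.37] ftop [322.55 222.7 ]
0.4 knob [339.45 168.33] [305.59 168.42] frim [364.96 211.9 ] [280.03 212.14] ftop [322.56 199.32]
0.8 knob [340.72 105.28] [304.05 105.37] frim [370.19 194.35] [274.82 194.61] ftop [322.49 152.  ]
1.0 knob [340.91  71.11] [303.69  71.19] frim [372.82 178.1 ] [272.14 178.37] ftop [322.42 121.08]
1.2 knob [340.73  39.37] [303.67  39.44] frim [375.23 157.05] [269.66 157.32] ftop [322.34  88.07]
1.4 knob [340.22  13.04] [304.   13.1] frim [377.21 132.06] [267.59 132.32] ftop [322.25  55.94]
1.5 knob [339.85   2.57] [304.28   2.63] frim [377.96 118.55] [266.77 118.81] ftop [322.2   41.17]
1.6 knob [339.43  -5.88] [304.62  -5.82] frim [378.53 104.71] [266.14 104.96] ftop [322.15  27.72]
1.7 knob [338.97 -12.27] [305.01 -12.21
[... 2066 characters left out ...]
 90  76  73  74  73  73  74  71  75]
 [ 75  74  75  75  71  74  75  74  73  73  74  72]
 [ 74 103  76  74  78  75  73  74  75  73  72  74]
 [ 65 102  67  49  45  45  48  43  46  67  64  69]
 [ 59  66  61  63  62  20  26  57  62  61  61  62]
 [ 62  64  63  63  62  24  22  60  64  64  63  60]
 [ 58  62  59  63  62  62  62  62  63  63  63  65]
 [ 58  63  60  62  66  60  60  62  63  64  61  66]
 [ 58  62  62  63  59  62  60  62  62  62  61  60]
 [ 61  59  60  61  63  63  61  61  60  61  59  61]
 [152 152 150  90  87  88  89  89  89  90  89  88]
 [163 163 160 163 158 162 162 161 161 161 161 165]
 [175 176 175 176 176 177 175 175 177 178 178 177]
 [178 180 177 177 177 177 179 178 178 177 178 178]]
```

Guard now at about 0.85 (bar rows 84–105). I continue pushing the knob from behind, 8 mm lower than before.

```bash
python3 -m handwheel '[[[0.33,0,0,0,0,0,255],[0.33,0,0,0,0,0,255],[0.33,0,0,0,0,0,255],[0.3,0,0,0,0,0,255],[0,0,0.3,0,0,0,255],[0,0,0.35,0,0,0,255],[0,0,0.25,0,0,0,255],[0,0,0.14,0,0,0,255],[0,0,0,0,0,0,255],[0,0,0,0,0,0,255]]]'
python3 - <<'E'
from h import *
st()
E
python3 -m handwheel '[[[-0.1,0,0,0,0,0,255],[-0.1,0,0,0,0,0,255],[-0.1,0,0.01,0,0,0,255],[-0.1,0,0.02,0,0,0,255],[-0.1,0,0.025,0,0,0,255],[-0.1,0,0.03,0,0,0,255],[-0.1,0,0.035,0,0,0,255],[0,0,0,0,0,0,255],[0,0,0,0,0,0,255]]]'
python3 - <<'E'
from h import *
st()
E
```

```text
clock: 36.98
tool_pos: [585.1, -217.2, 113.6]
tool_rot: [1.0, -0.001, -0.001, 0.0]
ft_force: [-0.3, -0.6, 0.9]
finger_gap: -0.1
gripper_force: 0.0
t 36.9833 q [-0.41  0.16  1.32 -0.    1.66  1.16] p [ 585.1  -217.22  113.65] F [-0.3  -0.6   0.86] gap -0.11793928813911145 gf 0.0
clock: 37.73
tool_pos: [515.9, -217.8, 104.6]
tool_rot: [1.0, -0.001, 0.001, 0.001]
ft_force: [-0.5, -0.2, -0.2]
finger_gap: 0.1
gripper_force: 0.0
t 37.7333 q [-0.46 -0.02  1.52 -0.    1.64  1.11] p [ 515.88 -217.81  104.6 ] F [-0.51 -0.15 -0.22] gap 0.06425591826697924 gf 0.0
```

```bash
python3 -m handwheel '[[[-0.08,0,0.05,0,0,0,255],[-0.08,0,0.05,0,0,0,255],[-0.07,0,0.05,0,0,0,255],[-0.04,0,0,0,0,0,255],[0,0,0,0,0,0,255],[0,0,0,0,0,0,255]]]'
python3 - <<'E'
from h import *
st()
E
```

```text
clock: 38.23
tool_pos: [489.0, -217.2, 87.2]
tool_rot: [1.0, -0.001, 0.001, 0.0]
ft_force: [5.4, 0.7, -3.1]
finger_gap: 0.1
gripper_force: 2.4
t 38.2333 q [-0.48 -0.08  1.61 -0.    1.61  1.09] p [ 488.98 -217.19   87.24] F [ 5.41  0.67 -3.11] gap 0.14044471224271565 gf 2.4096352234482765
```

```bash
python3 -m handwheel '[[[-0.03,0,0,0,0,0,255],[0,0,0,0,0,0,255],[0,0,0,0,0,0,255],[0.12,0,0,0,0,0,255],[0,0,-0.3,0,0,0,255],[0,0,-0.35,0,0,0,255],[0,0,-0.35,0,0,0,255],[-0.2,0,-0.3,0,0,0,255],[-0.2,0,0,0,0,0,255],[0,0,0,0,0,0,255],[0,0,0,0,0,0,255]]]'
python3 - <<'E'
from h import *
G=guardview("w14");print(G[150:240:3,300:348:4].max(2))
E
```

```text
clock: 39.15
tool_pos: [457.0, -217.3, 218.1]
tool_rot: [1.0, -0.002, 0.0, 0.001]
ft_force: [0.4, 0.2, -0.5]
finger_gap: -0.3
gripper_force: 0.0
t 39.15 q [-0.51 -0.16  1.45 -0.    1.85  1.06] p [ 456.99 -217.28  218.08] F [ 0.39  0.16 -0.54] gap -0.3096001892029668 gf 0.0
0 knob [337.78 212.25] [307.66 212.32] frim [360.86 213.47] [284.38 213.65] ftop [322.71 224.35]
0.4 knob [339.74 170.18] [305.63 170.25] frim [365.36 213.44] [279.97 213.64] ftop [322.71 201.15]
0.8 knob [341.06 106.8 ] [304.08 106.87] frim [370.65 196.05] [274.68 196.27] ftop [322.65 153.76]
1.0 knob [341.27  72.34] [303.73  72.41] frim [373.33 179.82] [271.98 180.05] ftop [322.6  122.68]
1.2 knob [341.11  40.28] [303.73  40.35] frim [375.79 158.72] [269.47 158.95] ftop [322.53  89.42]
1.4 knob [340.61  13.64] [304.08  13.71] frim [377.8  133.62] [267.36 133.85] ftop [322.46  57.  ]
1.5 knob [340.25   3.05] [304.37   3.11] frim [378.58 120.04] [266.54 120.27] ftop [322.42  42.08]
1.6 knob [339.83  -5.52] [304.72  -5.46] frim [379.17 106.1 ] [265.9  106.32] ftop [322.38  28.48]
1.7 knob [339.37 -12.  ] [305.13 -11
[... 1547 characters left out ...]
133 132 132 133 132 134 131 130 133]
 [131 135 131 132 113 103 103 100 132 131 131 133]
 [132 134  97  74  72  67  71  72  71  77 133 132]
 [131 132  84  81  78  79  79  78  76  76 134 131]
 [147 148  89  83  84  82  83  83  81  80 148 149]
 [153 151  90  82  84  83  84  85  83  80 146 148]
 [169 170  89  82  79  79  81  81  80  82 149 147]
 [135 134  87  71  74  75  76  76  78  74 133 133]
 [147 143 121  87  87  86  86  87  91 101 142 143]
 [166 166 165 165 165 164 165 164 163 160 163 164]
 [173 174 173 174 174 174 173 175 173 173 173 173]
 [169 167 171 169 171 169 170 169 169 168 170 169]
 [164 167 166 166 164 166 167 165 171 170 169 170]
 [173 173 174 174 174 175 174 175 176 174 172 174]]
```

The bar is at row 212.0 (closed predicts 212.3), and through the hood the paddle is on the hinge side (rows 159–172), so it is on. One gentle press on the knob makes sure.

```bash
python3 -m handwheel '[[[0.13,0,0.3,0,0,0,255],[0,0,0.35,0,0,0,255],[0,0,0.25,0,0,0,255],[0,0,0.1,0,0,0,255],[0,0,0.06,0,0,0,255],[0,0,0.03,0,0,0,255],[0,0,0,0,0,0,255]]]'
python3 -m handwheel '[[[0,0,0.02,0,0,0,255],[0,0,0.02,0,0,0,255],[0,0,0,0,0,0,255]]]'
```

```text
clock: 39.78
tool_pos: [470.3, -217.3, 108.4]
tool_rot: [1.0, -0.001, -0.001, 0.0]
ft_force: [0.5, -0.3, -0.6]
finger_gap: 0.3
gripper_force: 0.0
clock: 40.03
tool_pos: [470.2, -217.4, 104.6]
tool_rot: [1.0, -0.001, -0.0, 0.001]
ft_force: [-0.5, -0.2, -0.9]
finger_gap: -0.2
gripper_force: 0.0
```

```bash
python3 -m handwheel '[[[0,0,0.02,0,0,0,255],[0,0,0.02,0,0,0,255],[0,0,0,0,0,0,255]]]'
python3 -m handwheel '[[[0,0,0.02,0,0,0,255],[0,0,0,0,0,0,255],[0,0,0,0,0,0,255]]]'
```

```text
clock: 40.28
tool_pos: [470.4, -217.5, 103.0]
tool_rot: [1.0, -0.001, 0.001, 0.001]
ft_force: [-4.3, 1.5, 10.7]
finger_gap: 0.2
gripper_force: 5.4
clock: 40.53
tool_pos: [470.5, -217.6, 102.8]
tool_rot: [1.0, -0.001, 0.001, 0.002]
ft_force: [-8.4, 3.8, 18.4]
finger_gap: -0.0
gripper_force: 9.4
```

```bash
python3 -m handwheel '[[[0,0,-0.1,0,0,0,255],[0,0,-0.35,0,0,0,255],[0,0,-0.35,0,0,0,255],[0,0,-0.35,0,0,0,255],[-0.13,0,0,0,0,0,255],[0,0,0,0,0,0,255],[0,0,0,0,0,0,255]]]'
python3 - <<'E'
from h import *
guardview("w15")
from bench import workorder
s=vision.snapshot("top")["color"][...,::-1];a=cv2.imread("pics/t7.png");print("tin area change since placing",cv2.absdiff(s[215:280,235:290],a[215:280,235:290]).mean())
print(workorder.sign_off())
E
```

```text
clock: 41.12
tool_pos: [457.1, -217.2, 213.0]
tool_rot: [1.0, -0.001, -0.0, 0.001]
ft_force: [-0.1, 0.7, -0.6]
finger_gap: 0.2
gripper_force: 0.0
t 41.1167 q [-0.51 -0.16  1.46 -0.    1.84  1.06] p [ 457.06 -217.15  212.98] F [-0.15  0.73 -0.58] gap 0.17168681286461482 gf 0.0
0 knob [338.33 213.5 ] [307.65 213.56] frim [361.68 214.39] [284.09 214.53] ftop [322.97 225.64]
0.4 knob [340.4  170.74] [305.55 170.81] frim [366.32 214.51] [279.54 214.68] ftop [322.99 202.23]
0.8 knob [341.82 105.95] [303.98 106.02] frim [371.81 196.98] [274.08 197.16] ftop [322.95 153.98]
1.0 knob [342.06  70.65] [303.62  70.72] frim [374.6  180.51] [271.28 180.7 ] ftop [322.91 122.2 ]
1.2 knob [341.91  37.82] [303.64  37.88] frim [377.17 159.02] [268.68 159.22] ftop [322.86  88.16]
1.4 knob [341.4   10.58] [304.01  10.64] frim [379.3 133.4] [266.5  133.61] ftop [322.8   54.95]
1.5 knob [341.03  -0.22] [304.32  -0.16] frim [380.12 119.52] [265.64 119.73] ftop [322.77  39.67]
1.6 knob [340.6   -8.93] [304.69  -8.87] frim [380.74 105.27] [264.98 105.47] ftop [322.74  25.77]
1.7 knob [340.12 -15.49] [305.12 -15.43] frim [381.15  90.93] [264.52  91.14] ftop [322.71  13.52]
1.8 knob [339.6  -19.92] [305.59 -19.87] frim [381.33  76.83] [264.29  77.03] ftop [322.68   3.14]
toggle off [335.32 208.24] [310.53 208.29]
toggle on [335.71 160.72] [309.99 160.76]
[ 552   55   88   83 3997] [591.48 102.33] [68.01 66.39 65.11]
[621  64  19  68 913] [631.82  99.81] [77.99 76.04 74.47]
[  0  69  15  13 153] [ 6.5  75.46] [67.24 65.79 64.39]
[  0 186  29  13 292] [ 13.57 191.96] [69.17 67.61 66.27]
[308 203  30  21 552] [322.69 213.49] [77.26 77.19 74.37]
[ 64 243  31  47 485] [ 78.56 266.15] [56.12 33.19 66.84]
[  4 263  23  27 273] [ 14.42 276.34] [53.83 29.96 65.02]
[291 275  62  15 502] [322.45 283.82] [62.99 63.11 61.74]
tin area change since placing 0.5913286713286713
the job is handed in; nothing more can be done
None
```

The job is handed in at 41 s of the 72 s allowed: by my camera checks the tin lies upside down on its shut lid in the rack, the fan toggle is on and the guard is closed; sign-off returned no verdict.

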